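# Set up a pot sealer's two-cavity tooling for a leak test

### The arm

A 6-joint arm with a two-finger parallel gripper is mounted at the origin on the work surface. World frame = base frame: x ahead of the robot, y to its left, z up, the work surface at z = 0. Lengths are in m, angles in rad, forces in N, time in s.
With the tool pointing down it reaches from about 0.25 to 0.775 m from the base axis. Payload 4 kg.
Tool frame: the origin (TCP) lies at the very end of the fingers, on their centre line; the grasp point (between the pads) lies 19 mm behind it (grip_point_offset is the distance from the TCP to the grasp point, in m); z points along the fingers, y is the direction in which the jaws open and shut (so a half turn about z gives the same grasp; the last joint's range is limited). The gripper opens to 85 mm and grips with 20 to 120 N. Pads are 22 mm wide; open, the fingers measure 114 mm over their backs; the gripper's body (76 mm by 85 mm) begins 54 mm behind the grasp point. The pads swing forward as they close: fully open they stand 13 mm farther back than shut.
Start: joints at [1.218, 0.087, 1.371, -0, 1.684, -0.103], TCP at [0.136, 0.533, 0.231] pointing down, gripper open.
Joint ranges: [-3.1, 3.1], [-0.76, 2.03], [0.27, 2.55], [-1.08, 4.22], [0.17, 2.65], [-2.57, 2.57]. Speed limits (rad/s): [2.79, 2.79, 3.14, 3.14, 3.14, 3.14].

### API

Orientations are given as a unit quaternion [x, y, z, w].
In Python, from bench import get_obs, read_camera, get_calibration, sign_off, grip_point_offset gives the robot as it stands.
- The arm moves only by the tool jog_arm, never from a script. Its arguments are lists of equal length, an entry for each row: "offset": the shift along the tool's x, y, z in m, a list of three; "delta_rot": the turn, a rotation vector about the tool's x, y, z in rad, a list of three. In form: {"offset": [[dx, dy, dz], ...], "delta_rot": [[ax, ay, az], ...]}. A call has 1 to 12 rows; each row shifts and turns the pose as measured when the row begins, along the tool's axes as they then stand; what a row does not reach is not made up. A row lasts 1/12 s, in which the tool goes at most 41.7 mm and 7.16 degrees, less where a joint would pass 70% of its speed; a pose out of reach is approached as far as the arm can. A call with a gripper value outside its range is refused whole. "claw" is the closure in counts, from 0 (fully open) to 255 (shut), set as the call begins (left out, the last holds). The fingers move at their own pace and stop on an object; "newtons" is the grip in N (left out, the last holds). Time passes only in rows, so rows that do not move let the fingers close. It gives the time, the measured TCP pose, the force and the opening at its end, in the units of the state.
- get_obs(): the state, without advancing time (a new reading comes with each control period).
- read_camera(name): name is "scene" or "top"; returns the picture (384x512x3 uint8, red, green, blue); there is no depth.
- get_calibration(name): a dict with "fx", "fy", "cx", "cy" (pixels), "rvec" (rotation vector, rad) and "tvec" (3), from world to camera coordinates, as OpenCV has them. Camera axes: x right, y down, z forward; pixel columns grow to the right and rows downward; lengths in m; the calibration is good to about 2 mm. A picture is of the moment at which its call begins. get_calibration takes no time and is no camera call.
- sign_off(): hands the job in, once; it reports no verdict.
The state is a dict: "clock": time; "joints": joint angles; "qd": joint speeds; "tau": joint torques, N m; "ee_pos": TCP position; "tool_rot": TCP orientation; "ft_force": force on the tool from outside, world axes, zero at the start; "moment": the same for the moment, N m; "finger_gap": finger opening in m.
Only numpy, scipy, OpenCV 4.12 (cv2) and the standard library are available. Lean on these libraries where they do the work, as an engineer would, in place of code of your own. Each camera call takes 0.05 s, during which the arm holds its last target. There are 200 camera calls.

### The job

Set up the sealer's carriage: first lower the loose aluminium frame onto the blue carriage so that both locating pins come up through its small holes and it lies flat. Then stand the white pot in the cavity next to the round brass pin and the red pot in the cavity next to the black diamond pin, both fully down; once both pots are in, seat the dark steel test cap with the yellow knob on top of the white pot. Keep the pots from falling over, leave the bottle, reel and wrench where they are, and let go of everything.

Things in the scene. Friction and masses are not known exactly. Their poses are not given: they have to be found in the camera images.
- carriage: Fixed blue block with a brass stripe at the round pin's end and a black one at the other, 120 (x) x 270 (y) x 20 mm high, any yaw. Origin: centre of its underside, on the table. On its top stand two locating pins 32 mm tall: round brass at its own (0, +104 mm), black four-sided diamond at (0, -104 mm); 12 mm across for 18 mm, then tapering to 4 mm at the tip. Frame's long side goes along its y.
- frame: Loose aluminium plate, 100 (x) x 240 (y) x 16 mm, 0.7 kg. Origin: centre of its underside. On its own y axis: two through cavities, 68 mm diameter, at y = +-58 mm, and two 15 mm pin holes at +-104 mm. Black upright grip in the middle, 44 (x) x 14 mm (y, the way to pinch), z = 16 to 50 mm. Half a turn makes no difference. Seated, its origin is 20 mm above the carriage's.
- white_pot: Loose white plastic pot, open at the top, 60 mm outer diameter, 60 mm high, about 0.12 kg; the foot tapers from 60 mm at z = 18 mm to 48 mm at z = 0; inner diameter at the mouth 52 mm. Origin: centre of its underside, z up. In a cavity it stands on the carriage's top, 44 mm of it above the frame.
- red_pot: Loose red plastic pot, same shape and size as the white one. Origin: centre of its underside, z up.
- cap: Loose dark steel test cap, 0.15 kg, lying plug down: plug of 42 mm diameter tapering to 30 mm at the bottom, z = 0 to 10 mm; disc of 64 mm diameter, z = 10 to 14 mm; yellow round knob, 18 mm diameter, z = 14 to 46 mm. Origin: centre of the plug's underside. Seated, the disc lies on the pot's rim and its origin is 50 mm above the pot's.
- spray_bottle: Bystander: clear bottle with a blue cap, 66 mm diameter, 120 mm high, standing. Origin: centre of its underside.
- film_reel: Bystander: orange plastic reel, 90 mm diameter, 60 mm high, standing on end. Origin: centre of its underside.
- wrench: Bystander: wrench 150 mm long lying on the table near the robot. Origin: underside of its middle.
Things that resemble listed ones, but are neither listed nor needed, are in the scene too. What is shaped like the cap but green or turquoise is not meant.

How it is judged:
By the outcome, as a careful person would: the job done as asked, in the order asked, and still so for the second after the job is handed in, with the robot touching nothing.
It also fails if it takes over 128 s, if anything falls off the work surface, if the arm or the gripper's body presses on something with over 40 N, if the wrist force passes 120 N, or if a joint passes its speed limit or range.

## Working session

There is one attempt and no reset: what is moved stays moved. The work goes in short steps, Python scripts to look and compute and a tool call to move; the robot and the scene stay as the last step left them, time stands still between calls to the robot, and variables do not carry over. Pictures are saved under pics/ and viewed, about 12 in all and at most 16, crops included, and the job is handed in when it is done.

Besides the shell and the picture viewer there is one more tool, called after "Request:" as name(argument=value, ...) on one line, values as JSON. jog_arm: Moves the arm, as the interface text tells. Its arguments: {"type":"object","properties":{"offset":{"type":"array"},"delta_rot":{"type":"array"},"claw":{"type":"number"},"newtons":{"type":"number"}},"required":["offset","delta_rot"]}

```bash
ls; mkdir -p pics
cat > h.py <<'E'
import numpy as np, cv2
from bench import *
def cam(n):
    c=get_calibration(n); R,_=cv2.Rodrigues(np.array(c['rvec'],float)); K=np.array([[c['fx'],0,c['cx']],[0,c['fy'],c['cy']],[0,0,1.]])
    return K,R,np.array(c['tvec'],float).ravel()
def ray(n,uv,z):
    K,R,t=cam(n); uv=np.atleast_2d(np.array(uv,float)); d=np.c_[uv,np.ones(len(uv))]@np.linalg.inv(K).T@R; C=-R.T@t
    return C+d*((z-C[2])/d[:,2])[:,None]
def proj(n,P):
    K,R,t=cam(n); p=(np.atleast_2d(P)@R.T+t)@K.T; return p[:,:2]/p[:,2:]
def snap(n,f,crop=None,s=1):
    im=read_camera(n); cv2.imwrite(f'pics/{f}_raw.png',im[:,:,::-1])
    o=im if crop is None else im[crop[1]:crop[3],crop[0]:crop[2]]
    cv2.imwrite(f'pics/{f}.png',cv2.resize(o,None,fx=s,fy=s,interpolation=cv2.INTER_CUBIC)[:,:,::-1]); return im
E
python3 - <<'E'
from h import *
snap('top','t0',s=1.5); snap('scene','s0',s=1.5)
for n in('top','scene'):
    K,R,t=cam(n); print(n,K[0,0],-R.T@t,R[2])
print(get_obs(), grip_point_offset)
E
```

```text
pics
top 347.2327535079241 [ 0.42445666 -0.01015265  0.72260732] [ 0.19822542  0.00880193 -0.98011694]
scene 410.3438267303443 [1.07263554 0.17382365 0.86458277] [-0.50885057 -0.18715661 -0.84026395]
{'clock': 0.1, 'joints': array([ 1.21793516e+00,  8.79182978e-02,  1.37211360e+00,  1.96823063e-05,
        1.68361174e+00, -1.03075415e-01]), 'qd': array([-1.35519713e-03, -4.87855543e-04, -2.35187491e-03, -8.41043957e-04,
       -1.63446059e-05, -1.26205277e-04]), 'tau': array([ 2.28725636e-03, -3.53017545e+01, -3.14216924e+01, -2.46056624e-05,
        7.89159851e-03,  1.72144479e-05]), 'ee_pos': array([0.13578678, 0.53251005, 0.23023053]), 'tool_rot': array([ 1.24567292e-01,  9.92210632e-01, -9.96749529e-04, -2.41286644e-04]), 'ft_force': array([ 1.04559298, -0.01291086, -0.02898537]), 'moment': array([-0.00400924, -0.08382215,  0.03886167]), 'finger_gap': 0.08545825741814918} 0.0187
```

View pics/t0.png

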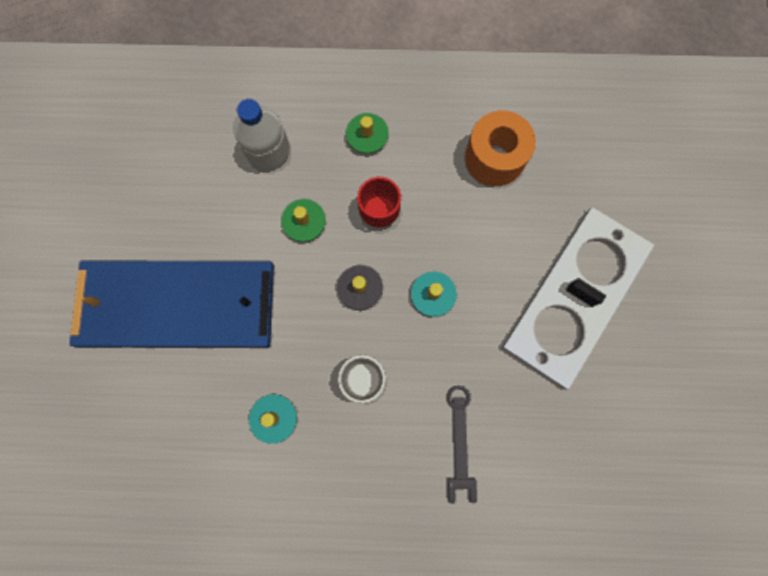

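View pics/s0.png

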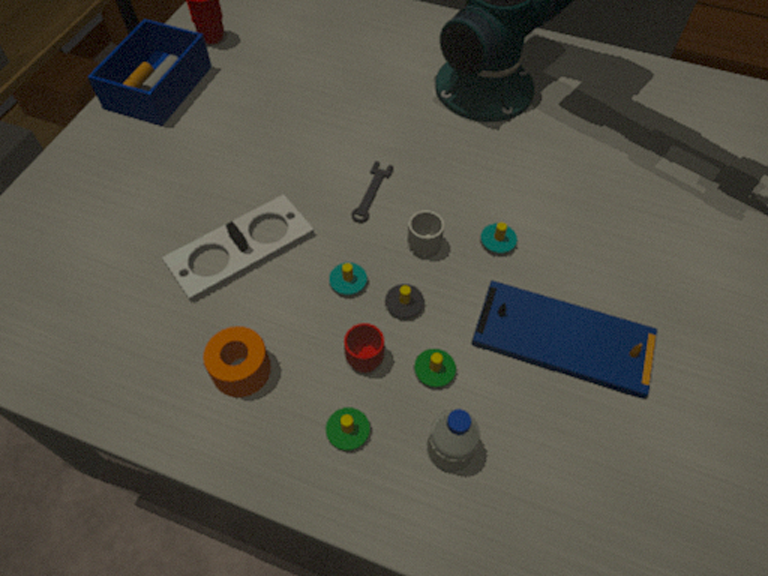

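The top view shows the carriage left (brass pin ~(90,300), diamond ~(245,301)), frame right (grip ~(585,292)), white pot (362,379), red pot (379,200), and dark cap (359,287). In the scene view, those same objects stand clear of each other. Coordinates are in the 1.5x pictures.

```bash
cat > meas.py <<'E'
from h import *
import sys
t=cv2.imread('pics/t0_raw.png'); s=cv2.imread('pics/s0_raw.png')
def big(m,box=None,k=1):
    m=m.astype(np.uint8)*255
    if box: 
        q=np.zeros_like(m); q[box[1]:box[3],box[0]:box[2]]=m[box[1]:box[3],box[0]:box[2]]; m=q
    c=cv2.findContours(m,cv2.RETR_CCOMP,cv2.CHAIN_APPROX_NONE)[0]
    return sorted(c,key=cv2.contourArea)[::-1][:k]
def world(n,c,z): return ray(n,c.reshape(-1,2),z)[:,:2].astype(np.float32)
E
python3 - <<'E'
from meas import *
r=lambda *b:[int(x/1.5) for x in b]
for n,im,boxes in(('top',t,dict(car=r(60,250,285,360),frame=r(495,200,665,395),white=r(325,345,395,410),red=r(345,170,410,235),cap=r(330,260,390,315))),
                  ('scene',s,dict(car=r(465,275,665,400),frame=r(155,190,320,305),white=r(400,205,452,262),red=r(335,318,392,375),cap=r(380,280,430,325)))):
    hsv=cv2.cvtColor(im,cv2.COLOR_BGR2HSV); H,S,V=[hsv[:,:,i].astype(int) for i in range(3)]
    bl=(H>100)&(H<125)&(S>120)
    for c in big(bl,boxes['car']):
        w=world(n,c,.02); print(n,'blue top@.02',cv2.minAreaRect(w),len(c))
    br=(H>8)&(H<25)&(S>110)
    for c in big(br,boxes['car'],2): print('brass',c.reshape(-1,2).mean(0)*1.5,cv2.contourArea(c))
    b=boxes['frame']; print('V frame', np.percentile(V[b[1]:b[3],b[0]:b[2]],[5,25,50,75,95]), 'S',np.percentile(S[b[1]:b[3],b[0]:b[2]],[5,25,50,75,95]))
    rd=((H<8)|(H>172))&(S>130)
    for c in big(rd,boxes['red']):
        w=world(n,c,.06); print('red',cv2.minEnclosingCircle(w),cv2.boundingRect(c))
    dk=(V<95)&(S<90)
    for c in big(dk,boxes['cap']):
        w=world(n,c,.014); print('cap',cv2.minEnclosingCircle(w),cv2.fitEllipse(w))
    b=boxes['white']; print('white',V[b[1]:b[3]:4,b[0]:b[2]:3]);print(S[b[1]:b[3]:4,b[0]:b[2]:3])
o=np.hstack([cv2.resize(t[160:250,40:190],None,fx=5,fy=5,interpolation=3)])
cv2.imwrite('pics/c1.png',o)
a=cv2.resize(t[135:265,330:440],None,fx=4.2,fy=4.2,interpolation=3); b=cv2.resize(t[225:280,210:270],None,fx=5.3,fy=5.3,interpolation=3)
b=cv2.copyMakeBorder(b,0,a.shape[0]-b.shape[0],0,0,0); cv2.imwrite('pics/c2.png',np.hstack([a,b]))
E
```

```text
top blue top@.02 ((0.5346258878707886, 0.2805061936378479), (0.11654434353113174, 0.26824313402175903), 1.4429004192352295) 391
brass [ 80.23636364 301.67727273] 205.0
V frame [ 94. 155. 159. 164. 199.] S [ 4. 14. 25. 26. 28.]
red ((0.6722636818885803, 0.0013329918729141355), 0.035464461892843246) (238, 118, 29, 34)
cap ((0.5635824203491211, 0.02678193338215351), 0.032213371247053146) ((0.5632310509681702, 0.02631944976747036), (0.06079275533556938, 0.06282193958759308), 43.217594146728516)
white [[155 158 159 158 156 157 156 158 159 159 158 160 158 158 160 158]
 [157 157 158 155 157 157 155 157 157 158 157 158 159 159 160 159]
 [156 155 153 155 155 151 162 194 157 183 192 145 151 151 152 154]
 [160 161 161 129 102 172  91 106 123  95  82  90 193 158 158 154]
 [155 157 117  92 178 102 173 199 199 201 132 125  81 176 158 157]
 [159 155  95 117 106 124 201 198 199 197 198 125 101 178 161 161]
 [155 128  94 142 103 142 199 199 199 195 197 128 106 176 155 160]
 [157 157  95 101 158 111 189 197 198 199 162 129  80 176 162 162]
 [157 155 121  94 144 140 105 178 198 195 120  80 194 139 159 
[... 1431 characters left out ...]
5]
 [106 105  78  65  60  62  56  64  67  68 105 108]
 [109 105  72  63 120  76  98  88 115  71 107 106]
 [106 107  64  62  57  54  58  56  57  53  64 106]
 [108 110  90  57  58  53  58  53  56  49  61  61]
 [102 103 109  76  58  59  53  52  46  62  62  82]
 [108 108 104 102  96  55  57  60  64  64  77 100]]
[[41 35 43 37 41 46 35 37 34 42 36 37]
 [48 36 43 43 33 41 38 39 37 41 38 42]
 [42 36 48 44 40 44 46 48 40 34 41 43]
 [44 32 33 56 32 56 36 49 58 49 40 36]
 [31 49 39 31 34 41 41 44 38 49 36 35]
 [44 34 46 57 40 44 44 43 40 50 41 41]
 [38 43 52 37 22 57 48 36 36 34 44 34]
 [33 42 48 49 35 63 40 43 36 36 46 29]
 [43 40 42 44 44 39 34 44 28 29 53 37]
 [38 40 39 40 40 37 36 38 44 44 53 33]]
```

View pics/c1.png

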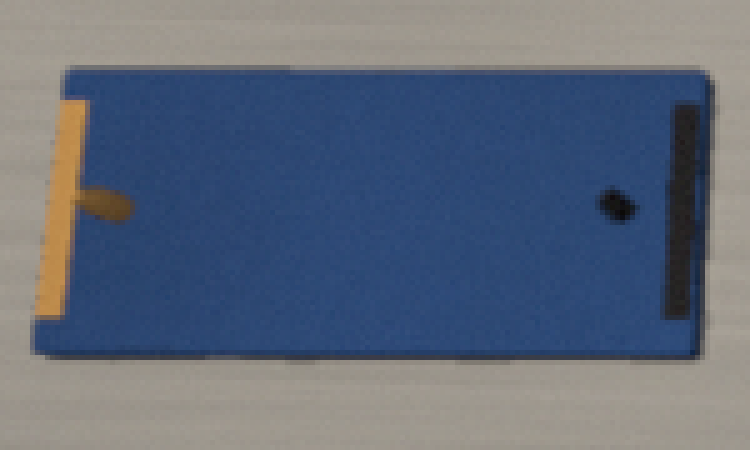

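View pics/c2.png

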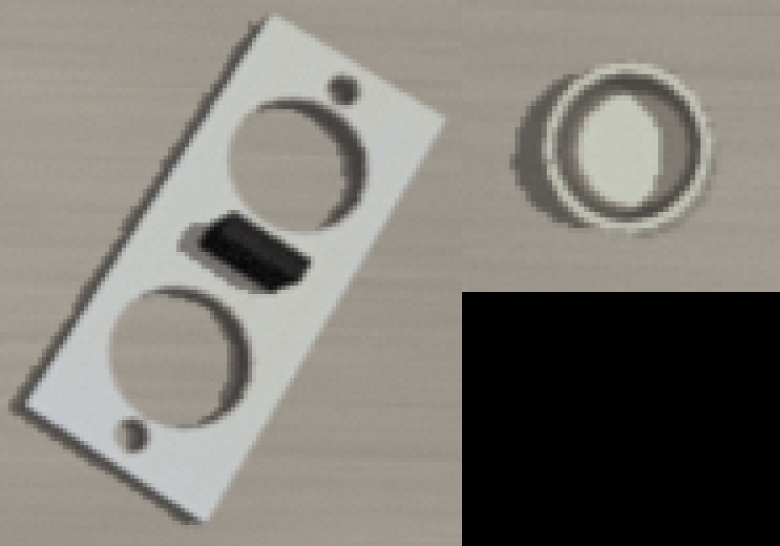

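```bash
cat > m2.py <<'E'
from meas import *
from scipy.optimize import least_squares
r=lambda *b:[int(x/1.5) for x in b]
hsv=cv2.cvtColor(t,cv2.COLOR_BGR2HSV); H,S,V=[hsv[:,:,i].astype(int) for i in range(3)]
fr=(V>172)&(S<22)
b=r(495,200,665,395); q=np.zeros(V.shape,np.uint8); q[b[1]:b[3],b[0]:b[2]]=fr[b[1]:b[3],b[0]:b[2]]
cs,h=cv2.findContours(q,cv2.RETR_CCOMP,cv2.CHAIN_APPROX_NONE)
for c,hh in zip(cs,h[0]):
    if cv2.contourArea(c)<6: continue
    w=world('top',c,.016); 
    print('frame outer' if hh[3]<0 else 'hole',len(c),cv2.minAreaRect(w) if hh[3]<0 else (cv2.minEnclosingCircle(w), cv2.fitEllipse(w)[:2]))
print('blue V',V[190,150:185],V[225:235,100],V[170:178,100])
for th in (60,110,130):
    m=(H>100)&(H<125)&(S>120)&(V>th); w=world('top',big(m,r(60,250,285,360))[0],.02); print('car',th,cv2.minAreaRect(w))
def circ(P,R): return least_squares(lambda p:np.hypot(*(P-p).T)-R,P.mean(0)).x
c=big(((H<8)|(H>172))&(S>130),r(345,170,410,235))[0]; w=world('top',c,.06)
for f in (.5,.35): 
    k=w[w[:,0]>np.quantile(w[:,0],f)]; print('red',circ(k,.029))
c=big(V>168,r(325,345,395,410))[0]; w=world('top',c,.06); print('white',cv2.minEnclosingCircle(w),circ(w,.029))
E
python3 m2.py
python3 - <<'E'
from meas import *
# carriage pins: base (top cam) at z=.02, tips at z=.052 top & scene
print('brass base',ray('top',[63.4,201.4],.02),'tip',ray('top',[40+82/5,160+193/5],.052))
print('diam base',ray('top',[165.2,202.4],.02),'tip',ray('top',[161.2,199],.052))
cv2.imwrite('pics/c3.png',cv2.resize(s[185:265,310:445],None,fx=5.5,fy=5.5,interpolation=3))
E
```

```text
frame outer 270 ((0.560607373714447, -0.2792435586452484), (0.09981020539999008, 0.23965910077095032), 57.38307571411133)
hole 124 (((0.5032781362533569, -0.24320442974567413), 0.04629945382475853), ((0.5089042782783508, -0.2461477518081665), (0.06881024688482285, 0.08438564836978912)))
hole 73 (((0.5640152096748352, -0.28142693638801575), 0.03518897294998169), ((0.5631232261657715, -0.28086575865745544), (0.037530459463596344, 0.06639228016138077)))
hole 117 (((0.6166200041770935, -0.3177095651626587), 0.04691250994801521), ((0.6123974919319153, -0.31246164441108704), (0.06822048127651215, 0.08546154946088791)))
blue V [116 115 114 117 115 115 116 115 117 115 115 115 117 116 114 117 118 117
 113 115 115 113 116 118  75  39  31  38  37  71  67  63 122 154 164] [119 117 117 119 120 100  72 125 151 151] [157 157 158 132 115 114 116 114]
car 60 ((0.5346258878707886, 0.2805061936378479), (0.11654434353113174, 0.26824313402175903), 1.4429004192352295)
car 110 ((0.534747838973999, 0.28234004974365234), (0.11494168639183044, 0.2646787464618683), 0.946966290473938)
brass base [[0.53226361 0.3865815  0.02      ]] tip [[0.53256821 0.38303903 0.052     ]]
diam base [[0.53539432 0.17709939 0.02      ]] tip [[0.53689086 0.17693805 0.052     ]]Traceback (most recent call last):
  File "m2.py", line 14, in <module>
    m=(H>100)&(H<125)&(S>120)&(V>th); w=world('top',big(m,r(60,250,285,360))[0],.02); print('car',th,cv2.minAreaRect(w))
                                                    ~~~~~~~~~~~~~~~~~~~~~~~~^^^
IndexError: list index out of range
```

View pics/c3.png

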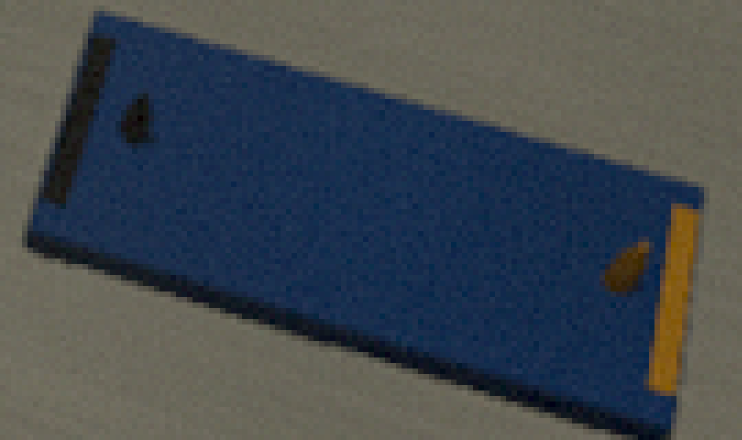

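```bash
cat > go.py <<'E'
# go.py x y z yawdeg(tool y angle): offset/turn in the tool frame
import sys; from bench import get_obs; import numpy as np
from scipy.spatial.transform import Rotation as Ro
x,y,z,a=map(float,sys.argv[1:5]); o=get_obs(); R=Ro.from_quat(o['tool_rot'])
ya=np.radians(a); Y=np.array([np.cos(ya),np.sin(ya),0]); Z=np.array([0,0,-1.]); X=np.cross(Y,Z)
T=Ro.from_matrix(np.c_[X,Y,Z]); w=np.array([x,y,z])-o['ee_pos']
d=R.inv().apply(w); rv=(R.inv()*T).as_rotvec(); np.set_printoptions(precision=4,suppress=True)
print('before-turn off',d,'rows',np.linalg.norm(d)/.04,'| after-turn off',T.inv().apply(w),'| rot',rv,'rows',np.linalg.norm(rv)/.12,'clock',o['clock'],'F',o['ft_force'],'gap',o['finger_gap'])
E
sed -i 's/(60,110,130)/(60,90,110)/' m2.py; python3 m2.py | tail -6; python3 go.py .5606 -.2792 .15 -32.6
python3 - <<'E'
from h import *
# triangulate pin tips
def tri(a,b):
    P=[]
    for n in('top','scene'):
        K,R,t=cam(n); P.append(K@np.c_[R,t])
    X=cv2.triangulatePoints(P[0],P[1],np.array(a,float).reshape(2,1),np.array(b,float).reshape(2,1)); return (X[:3]/X[3]).ravel()
print(tri([40+82/5,160+193/5],[427.6,229.5]),tri([161.2,199],[336.2,202.8]))
E
```

```text
car 60 ((0.5346258878707886, 0.2805061936378479), (0.11654434353113174, 0.26824313402175903), 1.4429004192352295)
car 90 ((0.5345997214317322, 0.2815430164337158), (0.11654434353113174, 0.2661689221858978), 1.4429004192352295)
car 110 ((0.534747838973999, 0.28234004974365234), (0.11494168639183044, 0.2646787464618683), 0.946966290473938)
red [0.67781055 0.00193094]
red [0.67759547 0.0017474 ]
white ((0.4365982413291931, 0.018572669476270676), 0.01898595131933689) [ 0.44104956 -0.00572644]
before-turn off [-0.6123 -0.6813  0.0815] rows 22.991525764582263 | after-turn off [-0.455   0.7952  0.0802] | rot [-0.0016  0.0018  1.89  ] rows 15.74992385402222 clock 0.1 F [ 1.0456 -0.0129 -0.029 ] gap 0.08545825741814918
[0.53251832 0.38747457 0.04827483] [0.53742727 0.17891253 0.04754919]
```

Request:
jog_arm(offset=[[0,0,0],[0,0,0],[0,0,0],[0,0,0],[0,0,0],[0,0,0],[0,0,0],[0,0,0],[0,0,0],[0,0,0],[0,0,0],[0,0,0]], delta_rot=[[0,0,0.12],[0,0,0.12],[0,0,0.12],[0,0,0.12],[0,0,0.12],[0,0,0.12],[0,0,0.12],[0,0,0.12],[0,0,0.12],[0,0,0.12],[0,0,0.12],[0,0,0.12]], claw=0, newtons=60)

```text
clock: 1.1
ee_pos: [0.1344, 0.5287, 0.221]
tool_rot: [0.767, 0.642, -0.009, 0.005]
ft_force: [0.0, -0.2, 0.0]
finger_gap: 0.0853
```

```bash
python3 go.py .5606 -.2792 .15 -32.6
python3 - <<'E'
from m2 import *
m=((V>168)&(S<23)).astype(np.uint8)*255; m[:228]=0;m[275:]=0;m[:,:215]=0;m[:,265:]=0
P=np.argwhere(m>0)[:,::-1].astype(np.float32).reshape(-1,1,2)
hull=cv2.convexHull(P); w=world('top',hull,.06); print('white2',cv2.minEnclosingCircle(w),circ(w,.029))
E
```

```text
before-turn off [-0.7188  0.562   0.083 ] rows 22.904998899293037 | after-turn off [-0.451   0.7943  0.071 ] | rot [0.0004 0.0198 0.392 ] rows 3.2710313251745173 clock 1.1 F [ 0.0007 -0.1532  0.031 ] gap 0.08534005004712193
frame outer 270 ((0.560607373714447, -0.2792435586452484), (0.09981020539999008, 0.23965910077095032), 57.38307571411133)
hole 124 (((0.5032781362533569, -0.24320442974567413), 0.04629945382475853), ((0.5089042782783508, -0.2461477518081665), (0.06881024688482285, 0.08438564836978912)))
hole 73 (((0.5640152096748352, -0.28142693638801575), 0.03518897294998169), ((0.5631232261657715, -0.28086575865745544), (0.037530459463596344, 0.06639228016138077)))
hole 117 (((0.6166200041770935, -0.3177095651626587), 0.04691250994801521), ((0.6123974919319153, -0.31246164441108704), (0.06822048127651215, 0.08546154946088791)))
blue V [116 115 114 117 115 115 116 115 117 115 115 115 117 116 114 117 118 117
 113 115 115 113 116 118  75  39  31  38  37  71  67  63 122 154 164] [119 117 117 119 120 100  72 125 151 151] [157 157 158 132 115 114 116 114]
car 60 ((0.5346258878707886, 0.2805061936378479), (0.11654434353113174, 0.26824313402175903), 1.4429004192352295)
car 90 ((0.5345997214317322, 0.2815430164337158), (0.11654434353113174, 0.2661689221858978), 1.4429004192352295)
car 110 ((0.534747838973999, 0.28234004974365234), (0.11494168639183044, 0.2646787464618683), 0.946966290473938)
red [0.67781055 0.00193094]
red [0.67759547 0.0017474 ]
white ((0.4365982413291931, 0.018572669476270676), 0.01898595131933689) [ 0.44104956 -0.00572644]
white2 ((0.4384751319885254, 0.01661352813243866), 0.029562516137957573) [0.43809949 0.0166201 ]
```

Request:
jog_arm(offset=[[0,0,0],[0,0,0],[0,0,0],[0,0,0],[-0.0196,0.0345,0.003],[-0.0196,0.0345,0.003],[-0.0196,0.0345,0.003],[-0.0196,0.0345,0.003],[-0.0196,0.0345,0.003],[-0.0196,0.0345,0.003],[-0.0196,0.0345,0.003],[-0.0196,0.0345,0.003]], delta_rot=[[0,0.005,0.1],[0,0.005,0.1],[0,0.005,0.1],[0,0.005,0.1],[0,0,0],[0,0,0],[0,0,0],[0,0,0],[0,0,0],[0,0,0],[0,0,0],[0,0,0]])

```text
clock: 2.1
ee_pos: [0.273, 0.2356, 0.1874]
tool_rot: [0.881, 0.473, -0.005, 0.003]
ft_force: [0.2, -0.9, 0.4]
finger_gap: 0.0854
```

Request:
jog_arm(offset=[[-0.0196,0.0345,0.003],[-0.0196,0.0345,0.003],[-0.0196,0.0345,0.003],[-0.0196,0.0345,0.003],[-0.0196,0.0345,0.003],[-0.0196,0.0345,0.003],[-0.0196,0.0345,0.003],[-0.0196,0.0345,0.003],[-0.0196,0.0345,0.003],[-0.0196,0.0345,0.003],[-0.0196,0.0345,0.003]], delta_rot=[[0,0,0],[0,0,0],[0,0,0],[0,0,0],[0,0,0],[0,0,0],[0,0,0],[0,0,0],[0,0,0],[0,0,0],[0,0,0]])

```text
clock: 3.02
ee_pos: [0.4703, -0.1759, 0.1523]
tool_rot: [0.882, 0.471, -0.004, 0.002]
ft_force: [0.7, 0.5, 1.3]
finger_gap: 0.0856
```

```bash
python3 go.py .5606 -.2792 .15 -32.6
```

```text
before-turn off [-0.0357  0.1325  0.0026] rows 3.4312842362756673 | after-turn off [-0.0384  0.1318  0.0023] | rot [-0.0004  0.0094 -0.0199] rows 0.18317485978413128 clock 3.0167 F [0.7338 0.4845 1.3254] gap 0.08561547975012905
```

Request:
jog_arm(offset=[[-0.0095,0.033,0],[-0.0095,0.033,0],[-0.0095,0.033,0],[-0.0095,0.033,0],[0,0,0],[0,0,0]], delta_rot=[[0,0.002,-0.005],[0,0.002,-0.005],[0,0.002,-0.005],[0,0.002,-0.005],[0,0,0],[0,0,0]])

```text
clock: 3.52
ee_pos: [0.5614, -0.2941, 0.142]
tool_rot: [0.879, 0.476, -0.004, -0.005]
ft_force: [0.7, 0.5, 0.4]
finger_gap: 0.0851
```

```bash
python3 go.py .5606 -.2792 .07 -32.6; python3 -c "
from h import *
snap('top','t1',(300,110,470,290),3.3)"
```

```text
before-turn off [ 0.0122 -0.008   0.072 ] rows 1.8372806254868652 | after-turn off [ 0.0121 -0.0087  0.072 ] | rot [-0.0122  0.0031 -0.0098] rows 0.13272219103391458 clock 3.5167 F [0.7095 0.4629 0.4374] gap 0.08507753350197768
```

View pics/t1.png

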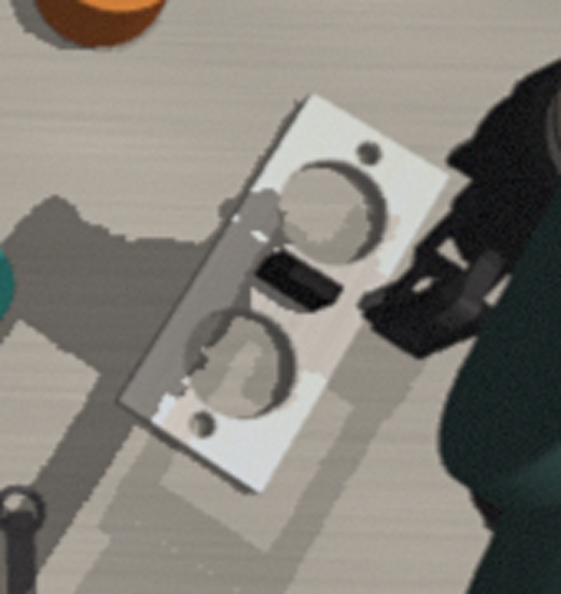

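The view shows the gripper (parallax to the right) above the undisturbed frame, with the grip at about (298,281).

Request:
jog_arm(offset=[[0.004,-0.003,0.024],[0.004,-0.003,0.024],[0.004,-0.003,0.024],[0,0,0],[0,0,0]], delta_rot=[[-0.004,0.001,-0.003],[-0.004,0.001,-0.003],[-0.004,0.001,-0.003],[0,0,0],[0,0,0]])

```text
clock: 3.98
ee_pos: [0.5576, -0.2749, 0.0702]
tool_rot: [0.877, 0.481, 0.001, 0.001]
ft_force: [0.6, 0.6, 0.4]
finger_gap: 0.0854
```

```bash
python3 go.py .5606 -.2792 .021 -32.6
```

```text
before-turn off [-0.002   0.0047  0.0492] rows 1.2371967907814587 | after-turn off [-0.002   0.0048  0.0492] | rot [0.0029 0.0004 0.0018] rows 0.02906680361343413 clock 3.9833 F [0.5892 0.6489 0.4234] gap 0.08540698551506541
```

Request:
jog_arm(offset=[[-0.001,0.0025,0.02],[-0.001,0.0025,0.02],[0,0,0.008],[0,0,0],[0,0,0]], delta_rot=[[0.001,0,0],[0.001,0,0],[0,0,0],[0,0,0],[0,0,0]])

```text
clock: 4.4
ee_pos: [0.5637, -0.2794, 0.0311]
tool_rot: [0.876, 0.482, 0.003, 0.006]
ft_force: [-0.8, -0.9, 0.9]
finger_gap: 0.0854
```

```bash
python3 go.py .5606 -.2792 .021 -32.6
```

```text
before-turn off [-0.0015 -0.0028  0.0101] rows 0.26473434060667944 | after-turn off [-0.0015 -0.0027  0.0101] | rot [0.0132 0.0005 0.0044] rows 0.11584818524655967 clock 4.4 F [-0.753  -0.9244  0.9491] gap 0.08542161809862046
```

Request:
jog_arm(offset=[[-0.001,-0.002,0.006],[0,0,0.003],[0,0,0],[0,0,0]], delta_rot=[[0.01,0,0.004],[0,0,0],[0,0,0],[0,0,0]])

```text
clock: 4.73
ee_pos: [0.5638, -0.2805, 0.0272]
tool_rot: [0.877, 0.48, 0.002, 0.005]
ft_force: [0.5, 0.4, 0.1]
finger_gap: 0.0857
```

```bash
python3 go.py .5606 -.2792 .021 -32.6
```

```text
before-turn off [-0.0006 -0.0034  0.0061] rows 0.17625052846008615 | after-turn off [-0.0006 -0.0034  0.0062] | rot [0.0107 0.0004 0.0001] rows 0.08896963916962454 clock 4.7333 F [0.517  0.4075 0.0786] gap 0.0857345781657752
```

Request:
jog_arm(offset=[[-0.0006,-0.003,0.006],[0,-0.001,0.003],[0,0,0.001],[0,0,0]], delta_rot=[[0.012,0,0],[0.004,0,0],[0,0,0],[0,0,0]])

```text
clock: 5.07
ee_pos: [0.5603, -0.2792, 0.0173]
tool_rot: [0.877, 0.48, -0.001, -0.002]
ft_force: [0.3, -0.5, -0.1]
finger_gap: 0.0859
```

```bash
python3 go.py .5606 -.2792 .021 -32.6
```

```text
before-turn off [ 0.0002  0.0002 -0.0037] rows 0.09217594813924937 | after-turn off [ 0.0002  0.0003 -0.0037] | rot [-0.0051  0.0004 -0.0001] rows 0.042662792057358345 clock 5.0667 F [ 0.3436 -0.51   -0.145 ] gap 0.08590640999790826
```

Request:
jog_arm(offset=[[0,0,-0.003],[0,0,0],[0,0,0]], delta_rot=[[-0.004,0,0],[0,0,0],[0,0,0]])

```text
clock: 5.32
ee_pos: [0.56, -0.2791, 0.02]
tool_rot: [0.877, 0.48, -0.001, -0.001]
ft_force: [-0.5, -0.4, -0.1]
finger_gap: 0.0853
```

```bash
python3 go.py .5606 -.2792 .021 -32.6
```

```text
before-turn off [ 0.0002  0.0006 -0.001 ] rows 0.02936210352429798 | after-turn off [ 0.0002  0.0006 -0.001 ] | rot [-0.0019  0.0004 -0.0001] rows 0.016081953846419826 clock 5.3167 F [-0.5196 -0.3621 -0.0595] gap 0.08534511797393426
```

Request:
jog_arm(offset=[[0,0,0],[0,0,0],[0,0,0],[0,0,0],[0,0,0],[0,0,0],[0,0,0],[0,0,0],[0,0,0],[0,0,0]], delta_rot=[[0,0,0],[0,0,0],[0,0,0],[0,0,0],[0,0,0],[0,0,0],[0,0,0],[0,0,0],[0,0,0],[0,0,0]], claw=255, newtons=110)

```text
clock: 6.15
ee_pos: [0.561, -0.2796, 0.0212]
tool_rot: [0.877, 0.48, 0.0, 0.001]
ft_force: [0.4, -0.3, -0.4]
finger_gap: 0.0122
```

```bash
python3 go.py .5606 -.2792 .13 -32.6
```

```text
before-turn off [ 0.0001 -0.0004 -0.1088] rows 2.7196912038123475 | after-turn off [ 0.0001 -0.0005 -0.1088] | rot [ 0.0011  0.0003 -0.0001] rows 0.009156463209257323 clock 6.15 F [ 0.3653 -0.3193 -0.3532] gap 0.012162530503331749
```

Request:
jog_arm(offset=[[0,0,-0.01],[0,0,-0.025],[0,0,-0.035],[0,0,-0.035],[0,0,-0.025],[0,0,-0.01],[0,0,0]], delta_rot=[[0,0,0],[0,0,0],[0,0,0],[0,0,0],[0,0,0],[0,0,0],[0,0,0]])

```text
clock: 6.73
ee_pos: [0.5524, -0.2743, 0.1514]
tool_rot: [0.877, 0.48, -0.009, -0.015]
ft_force: [-0.1, -0.0, -5.9]
finger_gap: 0.012
```

```bash
python3 go.py .5345 .2815 .15 -88.8
```

```text
before-turn off [ 0.4586 -0.3143  0.0121] rows 13.902346694590536 | after-turn off [-0.0063 -0.5561  0.0014] | rot [-0.0322  0.0184  0.9808] rows 8.179490779178737 clock 6.7333 F [-0.0582 -0.0407 -5.8521] gap 0.011984658681445132
```

Request:
jog_arm(offset=[[0,0,0],[0,0,0],[0,0,0],[0,0,0],[0,0,0],[0,0,0],[0,0,0],[0,0,0],[0,0,0],[0,0,0]], delta_rot=[[-0.01,0.005,0.06],[-0.01,0.005,0.11],[-0.005,0.005,0.12],[0,0,0.12],[0,0,0.12],[0,0,0.12],[0,0,0.12],[0,0,0.11],[0,0,0.06],[0,0,0]])

```text
clock: 7.57
ee_pos: [0.5398, -0.2667, 0.1213]
tool_rot: [1.0, 0.01, -0.021, -0.02]
ft_force: [0.1, -0.1, -6.1]
finger_gap: 0.0124
```

```bash
python3 go.py .5345 .2815 .15 -88.8
```

```text
before-turn off [ 0.0045 -0.5489 -0.0069] rows 13.72443912168757 | after-turn off [ 0.0061 -0.5482 -0.0287] | rot [-0.0401  0.041  -0.0017] rows 0.4781761528551706 clock 7.5667 F [ 0.1242 -0.1451 -6.1165] gap 0.012350504709384575
```

Request:
jog_arm(offset=[[0,-0.015,-0.012],[0,-0.03,-0.01],[0,-0.04,-0.006],[0,-0.04,-0.005],[0,-0.04,-0.005],[0,-0.04,-0.004],[0,-0.04,-0.004],[0,-0.04,-0.004],[0,-0.04,-0.004],[0,-0.04,-0.004],[0,-0.04,-0.004],[0,-0.04,-0.004]], delta_rot=[[-0.02,0.02,0],[-0.015,0.015,0],[-0.01,0.01,0],[-0.006,0.006,0],[-0.003,0.003,0],[-0.003,0.003,0],[-0.003,0.003,0],[-0.003,0.003,0],[-0.003,0.003,0],[-0.003,0.003,0],[-0.003,0.003,0],[-0.003,0.003,0]])

```text
clock: 8.57
ee_pos: [0.5147, 0.1867, 0.1556]
tool_rot: [1.0, 0.012, -0.004, 0.016]
ft_force: [1.4, 0.6, -6.1]
finger_gap: 0.0122
```

```bash
python3 go.py .5345 .2815 .15 -88.8
```

```text
before-turn off [ 0.0222 -0.0944  0.0025] rows 2.4246229108399886 | after-turn off [ 0.0218 -0.0943  0.0056] | rot [0.0311 0.0086 0.0037] rows 0.2702341917463295 clock 8.5667 F [ 1.4051  0.5633 -6.1264] gap 0.012222430725840977
```

Request:
jog_arm(offset=[[0.008,-0.03,0],[0.007,-0.025,0],[0.005,-0.015,0],[0.002,-0.005,-0.001],[0,-0.002,-0.001],[0,0,-0.001]], delta_rot=[[0.012,0.004,0.002],[0.01,0.003,0.001],[0.005,0.002,0],[0,0,0],[0,0,0],[0,0,0]])

```text
clock: 9.07
ee_pos: [0.5269, 0.2757, 0.1464]
tool_rot: [1.0, 0.021, -0.009, 0.003]
ft_force: [-0.0, -0.9, -7.5]
finger_gap: 0.0122
```

```bash
python3 go.py .5345 .2815 .12 -88.8
```

```text
before-turn off [ 0.0083 -0.0056  0.0262] rows 0.7004095142765335 | after-turn off [ 0.0077 -0.0056  0.0264] | rot [0.0053 0.0178 0.022 ] rows 0.23958247377881928 clock 9.0667 F [-0.0154 -0.8891 -7.4624] gap 0.012186575252069981
```

Request:
jog_arm(offset=[[0.004,-0.003,0.016],[0.003,-0.002,0.015],[0.001,-0.001,0.012],[0,0,0.003],[0,0,-0.002],[0,0,-0.002]], delta_rot=[[0.002,0.007,0.01],[0.002,0.006,0.008],[0,0.003,0.003],[0,0.001,0],[0,0.001,0],[0,0.001,0]])

```text
clock: 9.57
ee_pos: [0.535, 0.2718, 0.1026]
tool_rot: [1.0, 0.006, -0.001, 0.004]
ft_force: [0.3, -0.8, -6.2]
finger_gap: 0.0127
```

```bash
python3 go.py .5345 .2815 .09 -88.8; python3 -c "
from h import *
snap('top','t2',(20,110,220,290),3.3); snap('scene','s2',(270,130,480,290),3.3)"; python3 go.py .5345 .2815 .09 -88.8
```

```text
before-turn off [-0.0004 -0.0099  0.0125] rows 0.398178277997459 | after-turn off [-0.0003 -0.0097  0.0126] | rot [ 0.0088  0.0013 -0.0081] rows 0.10018248315609064 clock 9.5667 F [ 0.2725 -0.7525 -6.1637] gap 0.012658737319107915
before-turn off [-0.0012 -0.0092  0.0138] rows 0.41628271017996216 | after-turn off [-0.0012 -0.0091  0.0139] | rot [ 0.0076 -0.0015 -0.0078] rows 0.09149401990739454 clock 9.6667 F [-0.4771  0.1272 -6.8907] gap 0.012434182475465698
```

View pics/t2.png

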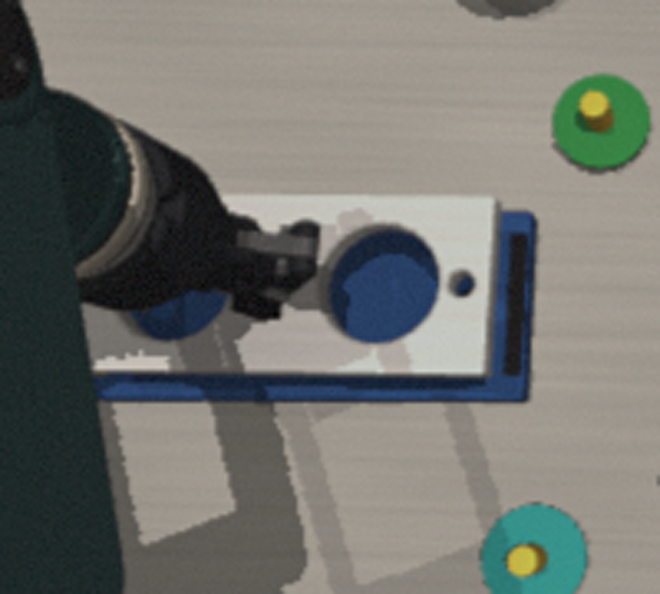

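View pics/s2.png

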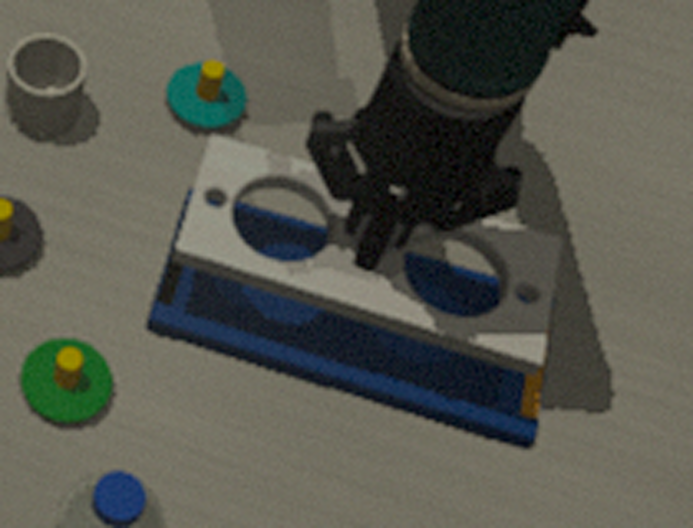

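Top view: held frame level over the carriage, diamond-end hole at crop (461,283). Scene: both pin holes visible at crop (215,197) and (529,292).

Run:
```python
from h import *
from scipy.spatial.transform import Rotation as Ro
o=get_obs(); print(o['ee_pos'])
z=.098
a=ray('scene',[[335.15,189.7],[430.3,218.5]],z)[:,:2]; print('scene holes',a, a.mean(0), np.degrees(np.arctan2(*(a[0]-a[1])[::-1])), np.linalg.norm(a[0]-a[1]))
print('top hole',ray('top',[159.7,195.8],z))
# carriage in scene image: pins tips before
print('scene tips', ray('scene',[[427.6,229.5],[336.2,202.8]],.052))
for p in ([.5345-.104*np.cos(np.radians(91.2))*-1,0],): pass
u=np.array([np.cos(np.radians(91.2)),np.sin(np.radians(91.2))]); c=np.array([.5345,.2815])
print('expected pins',c+.104*u,c-.104*u)
for n in('top','scene'): print(n,proj(n,[[*(c+.104*u),.052],[*(c-.104*u),.052],[*(c+.104*u),.02],[*(c-.104*u),.02]]))
```

```text
[0.53584682 0.27245542 0.10391574]
scene holes [[0.53775788 0.16806272]
 [0.53526987 0.37754742]] [0.53651388 0.27280507] -89.31953959295362 0.20949947197511926
top hole [[0.53504504 0.1673189  0.098     ]]
scene tips [[0.53380428 0.38807868 0.052     ]
 [0.54009568 0.17939191 0.052     ]]
expected pins [0.53232199 0.38547719] [0.53667801 0.17752281]
top [[ 55.14818941 198.69308291]
 [160.89421231 199.09959315]
 [ 63.93846221 201.38516025]
 [165.04177372 201.77743027]]
scene [[426.51779997 228.57591574]
 [335.79747941 201.3811958 ]
 [421.51594672 235.06626315]
 [333.46742751 208.37373763]]
```

```bash
python3 go.py .536 .2825 .08 -88.6
```

```text
before-turn off [ 0.0002 -0.0102  0.0238] rows 0.648498018213401 | after-turn off [ 0.0004 -0.01    0.0239] | rot [ 0.0076 -0.0015 -0.0113] rows 0.11404534614584325 clock 9.6667 F [-0.4771  0.1272 -6.8907] gap 0.012434182475465698
```

Request:
jog_arm(offset=[[0,-0.005,0.009],[0,-0.004,0.007],[0,-0.002,0.002],[0,0,-0.002],[0,0,-0.002]], delta_rot=[[0.004,-0.001,-0.005],[0.003,0,-0.005],[0.001,0,-0.002],[0,0,0],[0,0,0]])

```text
clock: 10.08
ee_pos: [0.5369, 0.2848, 0.091]
tool_rot: [1.0, 0.013, 0.002, -0.002]
ft_force: [-0.0, 0.4, -6.1]
finger_gap: 0.012
```

```bash
python3 go.py .536 .2825 .08 -88.6
```

```text
before-turn off [-0.001   0.0023  0.011 ] rows 0.2824859071322094 | after-turn off [-0.0009  0.0023  0.011 ] | rot [-0.0031 -0.0045  0.002 ] rows 0.04879137946736583 clock 10.0833 F [-0.0302  0.3935 -6.0621] gap 0.0120007284492525
```

Request:
jog_arm(offset=[[-0.0005,0.001,0.006],[-0.0003,0.001,0.005],[0,0.0005,0.001],[0,0,-0.001],[0,0,-0.001]], delta_rot=[[-0.002,-0.002,0.001],[-0.001,-0.002,0.001],[0,-0.001,0],[0,0,0],[0,0,0]])

```text
clock: 10.5
ee_pos: [0.5361, 0.2825, 0.0803]
tool_rot: [1.0, 0.013, -0.0, 0.0]
ft_force: [-0.3, -0.2, -6.9]
finger_gap: 0.0122
```

```bash
python3 go.py .536 .2825 .06 -88.6
```

```text
before-turn off [-0.0001 -0.      0.0203] rows 0.5072964417772126 | after-turn off [-0.0001 -0.      0.0203] | rot [0.0004 0.0006 0.0007] rows 0.008167545213875856 clock 10.5 F [-0.308  -0.2025 -6.9415] gap 0.012227797593128935
```

Request:
jog_arm(offset=[[0,0,0.006],[0,0,0.006],[0,0,0.003],[0,0,0]], delta_rot=[[0,0,0],[0,0,0],[0,0,0],[0,0,0]])

```text
clock: 10.83
ee_pos: [0.5367, 0.2824, 0.0646]
tool_rot: [1.0, 0.012, 0.0, -0.0]
ft_force: [0.4, 0.3, -6.2]
finger_gap: 0.012
```

```bash
python3 go.py .536 .2825 .05 -88.6
```

```text
before-turn off [-0.0007 -0.0001  0.0146] rows 0.3643499910831021 | after-turn off [-0.0007 -0.0001  0.0146] | rot [-0.0001 -0.0009  0.0003] rows 0.0077027446006674005 clock 10.8333 F [ 0.3932  0.2819 -6.2181] gap 0.012036869399357147
```

Request:
jog_arm(offset=[[0,0,0.005],[0,0,0.005],[0,0,0.003],[0,0,0]], delta_rot=[[0,0,0],[0,0,0],[0,0,0],[0,0,0]])

```text
clock: 11.17
ee_pos: [0.5362, 0.2822, 0.0496]
tool_rot: [1.0, 0.012, -0.0, 0.0]
ft_force: [0.2, -0.1, -6.6]
finger_gap: 0.0125
```

```bash
python3 go.py .536 .2825 .041 -88.6
```

```text
before-turn off [-0.0002 -0.0003  0.0086] rows 0.21446584708996355 | after-turn off [-0.0002 -0.0003  0.0086] | rot [0.0004 0.0004 0.0002] rows 0.004862272793207284 clock 11.1667 F [ 0.2222 -0.0511 -6.5579] gap 0.012542431969074968
```

Clean engagement. Down the rest.

Request:
jog_arm(offset=[[0,0,0.003],[0,0,0.003],[0,0,0.0015],[0,0,0]], delta_rot=[[0,0,0],[0,0,0],[0,0,0],[0,0,0]])

```text
clock: 11.5
ee_pos: [0.5365, 0.2824, 0.0413]
tool_rot: [1.0, 0.012, 0.0, 0.0]
ft_force: [0.5, 1.1, -6.3]
finger_gap: 0.0122
```

Request:
jog_arm(offset=[[0,0,0.001],[0,0,0],[0,0,0]], delta_rot=[[0,0,0],[0,0,0],[0,0,0]])

```text
clock: 11.75
ee_pos: [0.537, 0.2826, 0.0418]
tool_rot: [1.0, 0.012, 0.001, -0.0]
ft_force: [-0.1, -0.2, -5.7]
finger_gap: 0.0123
```

Request:
jog_arm(offset=[[0,0,0.002],[0,0,0.002],[0,0,0.001],[0,0,0]], delta_rot=[[0,0,0],[0,0,0],[0,0,0],[0,0,0]])

```text
clock: 12.08
ee_pos: [0.5373, 0.2827, 0.0413]
tool_rot: [1.0, 0.012, 0.002, -0.0]
ft_force: [-1.2, -0.5, -5.7]
finger_gap: 0.0124
```

Request:
jog_arm(offset=[[0,0,0.004],[0,0,0.003]], delta_rot=[[0,0,0],[0,0,0]])

```text
clock: 12.25
ee_pos: [0.5374, 0.2827, 0.0412]
tool_rot: [1.0, 0.012, 0.002, -0.0]
ft_force: [-6.2, -4.0, 6.9]
finger_gap: 0.0122
```

Request:
jog_arm(offset=[[0,0,0],[0,0,0],[0,0,0],[0,0,0],[0,0,0],[0,0,0],[0,0,0],[0,0,0]], delta_rot=[[0,0,0],[0,0,0],[0,0,0],[0,0,0],[0,0,0],[0,0,0],[0,0,0],[0,0,0]], claw=0)

```text
clock: 12.92
ee_pos: [0.5433, 0.2852, 0.0458]
tool_rot: [1.0, 0.012, 0.01, -0.004]
ft_force: [-0.7, 1.0, -0.5]
finger_gap: 0.0854
```

Request:
jog_arm(offset=[[0,0,-0.01],[0,0,-0.03],[0,0,-0.04],[0,0,-0.04],[0,0,-0.02],[0,0,0]], delta_rot=[[0,0,0],[0,0,0],[0,0,0],[0,0,0],[0,0,0],[0,0,0]])

```text
clock: 13.42
ee_pos: [0.5381, 0.2831, 0.1894]
tool_rot: [1.0, 0.012, 0.005, -0.002]
ft_force: [1.0, 0.4, 0.7]
finger_gap: 0.0857
```

```bash
python3 go.py .4383 .0166 .15 1.4; python3 go.py .4383 .0166 .15 -178.6
```

```text
before-turn off [-0.1067  0.2641  0.0374] rows 7.181397026712766 | after-turn off [-0.2639 -0.1063  0.0394] | rot [ 0.0054 -0.0108 -1.5706] rows 13.08882282196672 clock 13.4167 F [0.9923 0.3827 0.6946] gap 0.08568072318380751
before-turn off [-0.1067  0.2641  0.0374] rows 7.181397026712766 | after-turn off [0.2639 0.1063 0.0394] | rot [-0.0108 -0.0054  1.5709] rows 13.091605187293215 clock 13.4167 F [0.9923 0.3827 0.6946] gap 0.08568072318380751
```

Request:
jog_arm(offset=[[0,0,0],[0,0,0],[0,0,0],[0,0,0],[0,0,0],[0,0,0],[0,0,0],[0,0,0],[0,0,0],[0,0,0],[0,0,0],[0,0,0]], delta_rot=[[0,0,-0.12],[0,0,-0.12],[0,0,-0.12],[0,0,-0.12],[0,0,-0.12],[0,0,-0.12],[0,0,-0.12],[0,0,-0.12],[0,0,-0.12],[0,0,-0.12],[0,0,-0.12],[0,0,-0.12]])

```text
clock: 14.42
ee_pos: [0.5347, 0.2817, 0.1817]
tool_rot: [0.724, 0.69, 0.001, 0.001]
ft_force: [0.6, -0.3, 0.1]
finger_gap: 0.0855
```

```bash
python3 go.py .4383 .0166 .15 1.4; python3 -c "
from h import *
snap('top','t3',(20,110,220,290),3.3); snap('scene','s3',(270,150,480,310),3.3)"
```

```text
before-turn off [-0.2694 -0.0835  0.0315] rows 7.095660171569305 | after-turn off [-0.2626 -0.1028  0.0317] | rot [ 0.0017 -0.0003 -0.0726] rows 0.6055642793767898 clock 14.4167 F [ 0.6139 -0.2517  0.0832] gap 0.08551926126773811
```

View pics/s3.png

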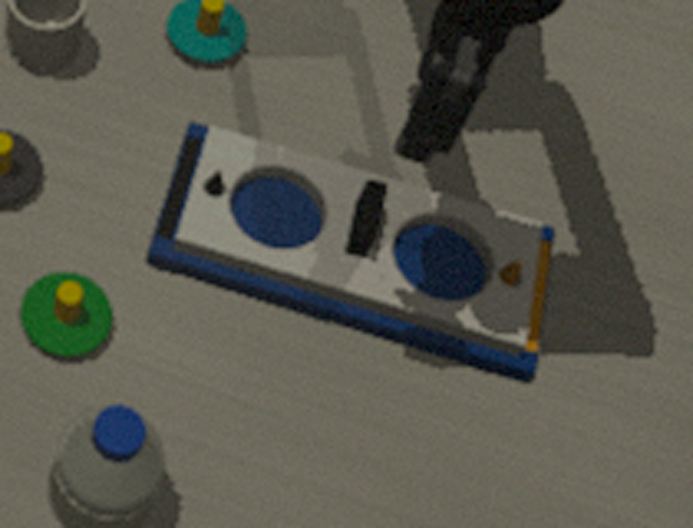

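Scene view shows the frame flat on the carriage, both pins through their holes: diamond (214,184), brass (512,271).

Request:
jog_arm(offset=[[0,0,0],[-0.037,-0.0147,0.003],[-0.037,-0.0147,0.004],[-0.037,-0.0147,0.004],[-0.037,-0.0147,0.004],[-0.037,-0.0147,0.004],[-0.035,-0.014,0.004],[-0.025,-0.01,0.004],[-0.01,-0.004,0.001],[0,0,0]], delta_rot=[[0,0,-0.07],[0,0,0],[0,0,0],[0,0,0],[0,0,0],[0,0,0],[0,0,0],[0,0,0],[0,0,0],[0,0,0]])

```text
clock: 15.35
ee_pos: [0.4269, 0.0178, 0.1432]
tool_rot: [0.712, 0.702, -0.003, -0.002]
ft_force: [-0.4, 0.4, 0.3]
finger_gap: 0.0856
```

```bash
python3 go.py .4383 .0166 .12 1.4
```

```text
before-turn off [-0.001   0.0116  0.0231] rows 0.6475754703274759 | after-turn off [-0.0015  0.0114  0.0232] | rot [-0.0077  0.002  -0.0379] rows 0.3223972197606335 clock 15.35 F [-0.4334  0.4021  0.3028] gap 0.0855624417730421
```

Request:
jog_arm(offset=[[-0.001,0.006,0.01],[-0.001,0.005,0.012],[0,0.001,0.006],[0,0,0]], delta_rot=[[-0.004,0.001,-0.02],[-0.003,0.001,-0.015],[0,0,-0.003],[0,0,0]])

```text
clock: 15.68
ee_pos: [0.4396, 0.0165, 0.1145]
tool_rot: [0.702, 0.712, 0.001, 0.0]
ft_force: [-1.1, -1.6, -0.3]
finger_gap: 0.0853
```

```bash
python3 go.py .4393 .0174 .07 1.4
```

```text
before-turn off [ 0.0009 -0.0004  0.0445] rows 1.1132153969871605 | after-turn off [ 0.0009 -0.0003  0.0445] | rot [ 0.0021 -0.0016 -0.0103] rows 0.08831432196847022 clock 15.6833 F [-1.1172 -1.5905 -0.2929] gap 0.08526509797723562
```

Request:
jog_arm(offset=[[0.0005,0,0.02],[0.0003,0,0.02],[0,0,0.02],[0,0,0.018],[0,0,0.008],[0,0,0],[0,0,0]], delta_rot=[[0.001,-0.001,-0.005],[0,0,-0.003],[0,0,0],[0,0,0],[0,0,0],[0,0,0],[0,0,0]])

```text
clock: 16.27
ee_pos: [0.4432, 0.0221, 0.0288]
tool_rot: [0.7, 0.714, 0.003, 0.001]
ft_force: [0.3, -0.1, -0.0]
finger_gap: 0.0856
```

```bash
python3 go.py .4393 .0174 .026 1.4
```

```text
before-turn off [-0.0046 -0.004   0.0027] rows 0.16735137331371264 | after-turn off [-0.0046 -0.004   0.0028] | rot [ 0.006  -0.0019 -0.0048] rows 0.06611637518730579 clock 16.2667 F [ 0.3436 -0.1079 -0.0254] gap 0.0856334044114965
```

Request:
jog_arm(offset=[[-0.004,-0.004,0.002],[-0.002,-0.001,0.001],[0,0,0],[0,0,0]], delta_rot=[[0.006,-0.002,-0.005],[0,0,0],[0,0,0],[0,0,0]])

```text
clock: 16.6
ee_pos: [0.4406, 0.0156, 0.0293]
tool_rot: [0.698, 0.716, 0.002, 0.002]
ft_force: [-0.6, 0.7, 0.7]
finger_gap: 0.0859
```

```bash
python3 go.py .4393 .0174 .026 1.4
```

```text
before-turn off [ 0.0018 -0.0013  0.0033] rows 0.09977548501411183 | after-turn off [ 0.0018 -0.0013  0.0033] | rot [0.0059 0.0011 0.0007] rows 0.04999213304044697 clock 16.6 F [-0.6026  0.664   0.7279] gap 0.08593186576366113
```

Good enough to close (opening centred within 1–2 mm).

Request:
jog_arm(offset=[[0.001,-0.001,0.001],[0,0,0],[0,0,0],[0,0,0],[0,0,0],[0,0,0],[0,0,0]], delta_rot=[[0.005,0,0],[0,0,0],[0,0,0],[0,0,0],[0,0,0],[0,0,0],[0,0,0]], claw=255, newtons=30)

```text
clock: 17.18
ee_pos: [0.4408, 0.0164, 0.0302]
tool_rot: [0.699, 0.716, 0.001, 0.002]
ft_force: [-0.3, -0.6, 1.0]
finger_gap: 0.0586
```

```bash
python3 go.py .4393 .0174 .15 1.4
```

```text
before-turn off [ 0.0009 -0.001  -0.1199] rows 2.996519587966244 | after-turn off [ 0.0011 -0.0015 -0.1198] | rot [ 0.0043  0.0014 -0.0003] rows 0.03732999628510423 clock 17.1833 F [-0.2501 -0.6361  1.0449] gap 0.05856809794896314
```

Request:
jog_arm(offset=[[0,0,-0.015],[0,0,-0.03],[0,0,-0.035],[0,0,-0.03],[0,0,-0.015],[0,0,0]], delta_rot=[[0,0,0],[0,0,0],[0,0,0],[0,0,0],[0,0,0],[0,0,0]])

```text
clock: 17.68
ee_pos: [0.4367, 0.0169, 0.1557]
tool_rot: [0.699, 0.716, -0.003, -0.003]
ft_force: [0.5, 0.6, 0.1]
finger_gap: 0.0582
```

```bash
python3 go.py .5356 .3407 .15 1.4
```

```text
before-turn off [0.3213 0.1067 0.0048] rows 8.465410121091757 | after-turn off [0.3213 0.1067 0.0057] | rot [-0.0078 -0.     -0.0003] rows 0.06518698458421235 clock 17.6833 F [0.501  0.6153 0.125 ] gap 0.05819807472396835
```

Request:
jog_arm(offset=[[0.025,0.008,0],[0.0378,0.0125,0],[0.0378,0.0125,0],[0.0378,0.0125,0],[0.0378,0.0125,0],[0.0378,0.0125,0],[0.0378,0.0125,0],[0.03,0.01,0],[0.02,0.007,0],[0.01,0.003,0],[0.003,0,0],[0,0,0]], delta_rot=[[-0.004,0,0],[-0.004,0,0],[0,0,0],[0,0,0],[0,0,0],[0,0,0],[0,0,0],[0,0,0],[0,0,0],[0,0,0],[0,0,0],[0,0,0]])

```text
clock: 18.68
ee_pos: [0.5315, 0.3448, 0.1339]
tool_rot: [0.701, 0.713, -0.011, -0.002]
ft_force: [-0.4, -1.0, -0.1]
finger_gap: 0.0583
```

```bash
python3 go.py .5356 .3407 .10 1.4
```

```text
before-turn off [-0.0037  0.0046  0.0339] rows 0.8599203454824484 | after-turn off [-0.0042  0.004   0.0339] | rot [-0.0184  0.0126 -0.0062] rows 0.1928686457826031 clock 18.6833 F [-0.3821 -1.0213 -0.0818] gap 0.058330727296384284
```

Request:
jog_arm(offset=[[-0.002,0.002,0.014],[-0.002,0.002,0.014],[0,0,0.01],[0,0,0.004],[0,0,-0.001],[0,0,0]], delta_rot=[[-0.009,0.006,-0.003],[-0.008,0.006,-0.003],[-0.003,0.002,0],[0,0,0],[0,0,0],[0,0,0]])

```text
clock: 19.18
ee_pos: [0.5337, 0.3327, 0.09]
tool_rot: [0.701, 0.713, -0.002, 0.001]
ft_force: [-0.5, 0.7, 0.4]
finger_gap: 0.0586
```

```bash
python3 go.py .5356 .3407 .085 1.4; python3 -c "
from h import *
snap('scene','s4',(270,130,480,290),3.3)"
```

```text
before-turn off [0.008  0.0021 0.005 ] rows 0.24080852768596994 | after-turn off [0.008  0.0021 0.005 ] | rot [-0.0015  0.003  -0.0064] rows 0.06063208705894643 clock 19.1833 F [-0.472   0.7381  0.3628] gap 0.05857351554455846
```

View pics/s4.png

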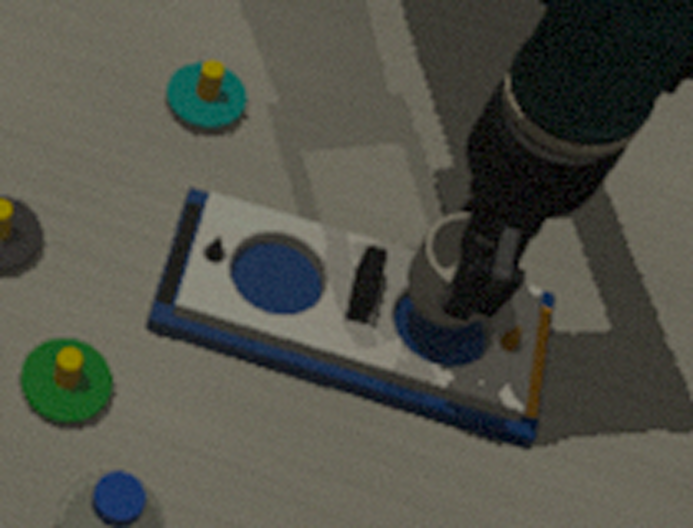

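Scene view: white pot held upright over the brass-side cavity (pot ~(450,265), cavity ~(442,325)), slightly toward the frame's middle as the pose reading says.

Request:
jog_arm(offset=[[0.004,0.001,0.001],[0.003,0.001,0.001],[0.002,0,0.001],[0,0,0],[0,0,0]], delta_rot=[[-0.001,0.002,-0.004],[0,0.001,-0.002],[0,0,0],[0,0,0],[0,0,0]])

```text
clock: 19.65
ee_pos: [0.5375, 0.3437, 0.0904]
tool_rot: [0.698, 0.716, 0.003, 0.001]
ft_force: [0.1, 0.7, -1.2]
finger_gap: 0.0583
```

```bash
python3 go.py .5356 .3402 .05 1.4
```

```text
before-turn off [-0.0036 -0.0022  0.0404] rows 1.0154473590580926 | after-turn off [-0.0035 -0.002   0.0404] | rot [ 0.0051 -0.0031  0.0002] rows 0.05006379480196827 clock 19.65 F [ 0.1429  0.707  -1.2389] gap 0.058314408812425736
```

Request:
jog_arm(offset=[[-0.0015,-0.001,0.006],[-0.001,-0.001,0.006],[0,0,0.004],[0,0,0]], delta_rot=[[0.003,-0.002,0],[0.001,-0.001,0],[0,0,0],[0,0,0]])

```text
clock: 19.98
ee_pos: [0.5355, 0.3414, 0.0733]
tool_rot: [0.698, 0.716, 0.001, 0.001]
ft_force: [-0.8, -0.5, -1.0]
finger_gap: 0.0582
```

```bash
python3 go.py .5356 .3402 .05 1.4
```

```text
before-turn off [-0.0012  0.      0.0233] rows 0.5825993927332541 | after-turn off [-0.0012  0.0001  0.0233] | rot [ 0.0015 -0.      0.0009] rows 0.014838268988419827 clock 19.9833 F [-0.8038 -0.5466 -1.0107] gap 0.05817190495373286
```

Request:
jog_arm(offset=[[-0.0005,0,0.006],[-0.0003,0,0.006],[0,0,0.004],[0,0,0]], delta_rot=[[0.001,0,0],[0,0,0],[0,0,0],[0,0,0]])

```text
clock: 20.32
ee_pos: [0.5349, 0.34, 0.0543]
tool_rot: [0.698, 0.716, -0.001, -0.0]
ft_force: [-0.6, -0.5, -1.2]
finger_gap: 0.0583
```

Request:
jog_arm(offset=[[0,0,0.004],[0,0,0.002],[0,0,0]], delta_rot=[[0,0,0],[0,0,0],[0,0,0]])

```text
clock: 20.57
ee_pos: [0.5355, 0.3406, 0.0506]
tool_rot: [0.698, 0.716, 0.0, -0.0]
ft_force: [-0.1, 0.4, -1.1]
finger_gap: 0.0587
```

Request:
jog_arm(offset=[[0,0,0.002],[0,0,0.003],[0,0,0.003]], delta_rot=[[0,0,0],[0,0,0],[0,0,0]])

```text
clock: 20.82
ee_pos: [0.5361, 0.3411, 0.0501]
tool_rot: [0.698, 0.716, 0.002, 0.0]
ft_force: [-4.5, -2.8, 11.5]
finger_gap: 0.0585
```

Request:
jog_arm(offset=[[0,0,-0.0005],[0,0,0]], delta_rot=[[0,0,0],[0,0,0]])

```text
clock: 20.98
ee_pos: [0.5366, 0.3412, 0.0521]
tool_rot: [0.698, 0.716, 0.003, 0.001]
ft_force: [0.5, 0.1, -0.8]
finger_gap: 0.0583
```

Request:
jog_arm(offset=[[0,0,0],[0,0,0],[0,0,0],[0,0,0],[0,0,0],[0,0,0]], delta_rot=[[0,0,0],[0,0,0],[0,0,0],[0,0,0],[0,0,0],[0,0,0]], claw=0)

```text
clock: 21.48
ee_pos: [0.5367, 0.3413, 0.0502]
tool_rot: [0.698, 0.716, 0.002, 0.001]
ft_force: [0.2, -0.1, -0.0]
finger_gap: 0.0852
```

Request:
jog_arm(offset=[[0,0,-0.01],[0,0,-0.03],[0,0,-0.04],[0,0,-0.035],[0,0,-0.015],[0,0,0]], delta_rot=[[0,0,0],[0,0,0],[0,0,0],[0,0,0],[0,0,0],[0,0,0]])

```text
clock: 21.98
ee_pos: [0.5341, 0.3398, 0.1842]
tool_rot: [0.698, 0.716, -0.002, -0.001]
ft_force: [-0.3, -0.3, 0.3]
finger_gap: 0.0856
```

```bash
python3 go.py .679 .0027 .15 1.4
```

```text
before-turn off [-0.3407  0.1364  0.0341] rows 9.213362994921063 | after-turn off [-0.3406  0.1366  0.0342] | rot [-0.0034  0.0013  0.0009] rows 0.030928775731849222 clock 21.9833 F [-0.2608 -0.2746  0.3451] gap 0.08556851742604316
```

Request:
jog_arm(offset=[[-0.025,0.01,0.001],[-0.037,0.0148,0.003],[-0.037,0.0148,0.003],[-0.037,0.0148,0.003],[-0.037,0.0148,0.003],[-0.037,0.0148,0.003],[-0.037,0.0148,0.003],[-0.034,0.0135,0.003],[-0.025,0.01,0.003],[-0.015,0.006,0.003],[-0.006,0.002,0.001],[0,0,0]], delta_rot=[[0,0,0],[0,0,0],[0,0,0],[0,0,0],[0,0,0],[0,0,0],[0,0,0],[0,0,0],[0,0,0],[0,0,0],[0,0,0],[0,0,0]])

```text
clock: 22.98
ee_pos: [0.6761, 0.0047, 0.1457]
tool_rot: [0.696, 0.718, -0.002, -0.005]
ft_force: [-0.6, 0.6, -0.7]
finger_gap: 0.0851
```

```bash
python3 go.py .679 .0027 .11 1.4
```

```text
before-turn off [-0.0023  0.0032  0.0357] rows 0.8980482958577474 | after-turn off [-0.0021  0.0028  0.0357] | rot [-0.0095 -0.0039  0.0072] rows 0.10471716848349988 clock 22.9833 F [-0.6392  0.5765 -0.6906] gap 0.08511276362647331
```

Request:
jog_arm(offset=[[-0.001,0.001,0.015],[-0.001,0.001,0.015],[0,0,0.009],[0,0,0.001],[0,0,0],[0,0,0]], delta_rot=[[-0.004,-0.002,0.003],[-0.004,-0.001,0.002],[-0.001,0,0],[0,0,0],[0,0,0],[0,0,0]])

```text
clock: 23.48
ee_pos: [0.6756, 0.0092, 0.1036]
tool_rot: [0.696, 0.718, 0.0, -0.003]
ft_force: [1.1, 0.4, 0.2]
finger_gap: 0.0853
```

```bash
python3 go.py .679 .0027 .028 1.4
```

```text
before-turn off [-0.0069  0.0034  0.0756] rows 1.8994548804158964 | after-turn off [-0.0066  0.0032  0.0756] | rot [-0.0032 -0.0043  0.0073] rows 0.07542309128947614 clock 23.4833 F [1.1214 0.3763 0.1832] gap 0.08534542192857293
```

Request:
jog_arm(offset=[[-0.003,0.001,0.01],[-0.002,0.001,0.012],[-0.001,0.001,0.012],[0,0,0.004],[0,0,0]], delta_rot=[[-0.002,-0.002,0.004],[-0.001,-0.002,0.003],[0,0,0],[0,0,0],[0,0,0]])

```text
clock: 23.9
ee_pos: [0.6805, 0.0044, 0.065]
tool_rot: [0.698, 0.716, 0.002, 0.002]
ft_force: [0.2, -0.5, -0.3]
finger_gap: 0.085
```

```bash
python3 go.py .679 .0027 .028 1.4
```

```text
before-turn off [-0.0016 -0.0017  0.037 ] rows 0.9271879933659253 | after-turn off [-0.0017 -0.0015  0.037 ] | rot [0.0053 0.0004 0.0018] rows 0.046904681639616606 clock 23.9 F [ 0.1517 -0.5379 -0.3434] gap 0.08501600655526628
```

Request:
jog_arm(offset=[[-0.001,-0.001,0.012],[-0.0005,-0.0005,0.012],[0,0,0.008],[0,0,0.002],[0,0,0]], delta_rot=[[0.003,0,0.001],[0.002,0,0],[0,0,0],[0,0,0],[0,0,0]])

```text
clock: 24.32
ee_pos: [0.6782, 0.0022, 0.0257]
tool_rot: [0.698, 0.716, -0.001, -0.001]
ft_force: [-0.1, 0.0, 0.4]
finger_gap: 0.0856
```

```bash
python3 go.py .679 .0027 .028 1.4
```

```text
before-turn off [ 0.0005  0.0008 -0.0023] rows 0.06214553410262086 | after-turn off [ 0.0005  0.0009 -0.0023] | rot [-0.0029  0.0001 -0.0001] rows 0.024090111429734315 clock 24.3167 F [-0.0948  0.0011  0.429 ] gap 0.08558067216554434
```

Request:
jog_arm(offset=[[0,0,-0.002],[0,0,0],[0,0,0],[0,0,0],[0,0,0],[0,0,0],[0,0,0]], delta_rot=[[-0.002,0,0],[0,0,0],[0,0,0],[0,0,0],[0,0,0],[0,0,0],[0,0,0]], claw=255, newtons=30)

```text
clock: 24.9
ee_pos: [0.6789, 0.0023, 0.029]
tool_rot: [0.698, 0.716, 0.0, 0.001]
ft_force: [0.8, -1.0, -1.2]
finger_gap: 0.0581
```

Request:
jog_arm(offset=[[0,0,-0.015],[0,0,-0.03],[0,0,-0.035],[0,0,-0.03],[0,0,-0.015],[0,0,0]], delta_rot=[[0,0,0],[0,0,0],[0,0,0],[0,0,0],[0,0,0],[0,0,0]])

```text
clock: 25.4
ee_pos: [0.6753, 0.0027, 0.1527]
tool_rot: [0.698, 0.716, -0.004, -0.005]
ft_force: [-0.3, -0.5, -1.1]
finger_gap: 0.0581
```

```bash
python3 go.py .5384 .2247 .15 1.4
```

```text
before-turn off [ 0.2253 -0.1314  0.0046] rows 6.521436447295139 | after-turn off [ 0.2253 -0.1314  0.0027] | rot [-0.012  -0.0012  0.0001] rows 0.10092954383422546 clock 25.4 F [-0.261  -0.4723 -1.1158] gap 0.058091019256868597
```

Request:
jog_arm(offset=[[0.025,-0.0146,-0.001],[0.034,-0.02,-0.001],[0.034,-0.02,0],[0.034,-0.02,0],[0.034,-0.02,0],[0.028,-0.016,0],[0.018,-0.01,0],[0.01,-0.006,0],[0.004,-0.002,0],[0,0,0],[0,0,0]], delta_rot=[[-0.006,0,0],[-0.004,0,0],[0,0,0],[0,0,0],[0,0,0],[0,0,0],[0,0,0],[0,0,0],[0,0,0],[0,0,0],[0,0,0]])

```text
clock: 26.32
ee_pos: [0.533, 0.2249, 0.142]
tool_rot: [0.7, 0.714, -0.006, -0.003]
ft_force: [-0.1, -0.1, -2.0]
finger_gap: 0.0581
```

```bash
python3 go.py .5384 .2247 .09 1.4
```

```text
before-turn off [-0.0001  0.0061  0.0519] rows 1.3068741276456237 | after-turn off [-0.0004  0.0054  0.052 ] | rot [-0.0131  0.0041 -0.0057] rows 0.12367636790919069 clock 26.3167 F [-0.0826 -0.1299 -2.0479] gap 0.05811736808348581
```

Request:
jog_arm(offset=[[0,0.002,0.014],[0,0.002,0.016],[0,0.001,0.014],[0,0,0.004],[0,0,0],[0,0,0]], delta_rot=[[-0.006,0.002,-0.003],[-0.005,0.002,-0.003],[-0.002,0,0],[0,0,0],[0,0,0],[0,0,0]])

```text
clock: 26.82
ee_pos: [0.544, 0.2169, 0.0923]
tool_rot: [0.702, 0.712, 0.0, 0.003]
ft_force: [0.2, 0.2, -1.9]
finger_gap: 0.0579
```

```bash
python3 go.py .5384 .2247 .09 1.4
```

```text
before-turn off [ 0.0079 -0.0055  0.0023] rows 0.24684246390984077 | after-turn off [ 0.0079 -0.0054  0.0023] | rot [ 0.0041  0.0032 -0.0105] rows 0.09741762679446737 clock 26.8167 F [ 0.2287  0.1814 -1.8865] gap 0.0578747781446061
```

Request:
jog_arm(offset=[[0.004,-0.003,0.001],[0.003,-0.002,0.001],[0.001,0,0],[0,0,0],[0,0,0]], delta_rot=[[0.002,0.002,-0.005],[0.001,0.001,-0.004],[0,0,0],[0,0,0],[0,0,0]])

```text
clock: 27.23
ee_pos: [0.5409, 0.225, 0.0936]
tool_rot: [0.699, 0.715, 0.003, 0.002]
ft_force: [-0.4, -0.2, -1.5]
finger_gap: 0.0587
```

```bash
python3 go.py .5384 .2247 .07 1.4
```

```text
before-turn off [-0.0003 -0.0027  0.0236] rows 0.5929129154716393 | after-turn off [-0.0003 -0.0025  0.0236] | rot [ 0.0061 -0.0014 -0.0025] rows 0.056270631362649606 clock 27.2333 F [-0.3879 -0.1969 -1.4836] gap 0.05871473737143367
```

Request:
jog_arm(offset=[[0,-0.0015,0.007],[0,-0.001,0.007],[0,0,0.005],[0,0,0]], delta_rot=[[0.004,-0.001,-0.002],[0.001,0,0],[0,0,0],[0,0,0]])

```text
clock: 27.57
ee_pos: [0.5386, 0.2257, 0.074]
tool_rot: [0.698, 0.716, 0.001, 0.001]
ft_force: [-0.5, 0.1, -1.3]
finger_gap: 0.0582
```

```bash
python3 go.py .5384 .2247 .05 1.4
```

```text
before-turn off [-0.001  -0.0003  0.024 ] rows 0.6007032373326672 | after-turn off [-0.001  -0.0003  0.024 ] | rot [ 0.0031 -0.0009  0.0008] rows 0.027368041124277365 clock 27.5667 F [-0.4628  0.1007 -1.3467] gap 0.058219207413153784
```

Request:
jog_arm(offset=[[-0.0005,0,0.006],[0,0,0.006],[0,0,0.005],[0,0,0]], delta_rot=[[0.002,0,0],[0.001,0,0],[0,0,0],[0,0,0]])

```text
clock: 27.9
ee_pos: [0.5379, 0.2248, 0.0539]
tool_rot: [0.698, 0.716, -0.001, -0.001]
ft_force: [0.3, 0.2, -2.2]
finger_gap: 0.0583
```

Request:
jog_arm(offset=[[0,0,0.004],[0,0,0.003],[0,0,0.003]], delta_rot=[[0,0,0],[0,0,0],[0,0,0]])

```text
clock: 28.15
ee_pos: [0.5382, 0.2249, 0.0476]
tool_rot: [0.698, 0.716, -0.001, -0.001]
ft_force: [-10.0, -3.5, 21.9]
finger_gap: 0.0581
```

Request:
jog_arm(offset=[[0,0,-0.0005],[0,0,0]], delta_rot=[[0,0,0],[0,0,0]])

```text
clock: 28.32
ee_pos: [0.5391, 0.2251, 0.0501]
tool_rot: [0.698, 0.716, 0.001, -0.0]
ft_force: [0.6, -0.1, -1.6]
finger_gap: 0.0582
```

Request:
jog_arm(offset=[[0,0,0],[0,0,0],[0,0,0],[0,0,0],[0,0,0],[0,0,0]], delta_rot=[[0,0,0],[0,0,0],[0,0,0],[0,0,0],[0,0,0],[0,0,0]], claw=0)

```text
clock: 28.82
ee_pos: [0.54, 0.2254, 0.0503]
tool_rot: [0.698, 0.716, 0.002, 0.0]
ft_force: [0.4, -0.2, -0.3]
finger_gap: 0.0851
```

Request:
jog_arm(offset=[[0,0,-0.01],[0,0,-0.03],[0,0,-0.04],[0,0,-0.035],[0,0,-0.015],[0,0,0]], delta_rot=[[0,0,0],[0,0,0],[0,0,0],[0,0,0],[0,0,0],[0,0,0]])

```text
clock: 29.32
ee_pos: [0.5375, 0.2245, 0.1848]
tool_rot: [0.698, 0.716, -0.002, -0.002]
ft_force: [0.3, -0.6, 1.0]
finger_gap: 0.0851
```

```bash
python3 go.py .5645 .0275 .15 1.4
```

```text
before-turn off [-0.1976  0.0223  0.0348] rows 5.0461021216408986 | after-turn off [-0.1976  0.0222  0.0348] | rot [-0.0049  0.0006  0.0006] rows 0.041545871211349325 clock 29.3167 F [ 0.3074 -0.6374  1.0103] gap 0.08505772221246789
```

Request:
jog_arm(offset=[[-0.025,0.003,0.004],[-0.037,0.004,0.006],[-0.037,0.004,0.006],[-0.037,0.004,0.006],[-0.03,0.003,0.006],[-0.018,0.002,0.004],[-0.009,0.001,0.001],[-0.003,0,0],[0,0,0],[0,0,0]], delta_rot=[[-0.003,0,0],[-0.002,0,0],[0,0,0],[0,0,0],[0,0,0],[0,0,0],[0,0,0],[0,0,0],[0,0,0],[0,0,0]])

```text
clock: 30.15
ee_pos: [0.5632, 0.0247, 0.1478]
tool_rot: [0.696, 0.718, 0.002, -0.002]
ft_force: [0.3, 1.2, 0.6]
finger_gap: 0.0855
```

```bash
python3 go.py .5645 .0275 .09 1.4
python3 - <<'E'
from h import *
a=snap('top','t5'); b=snap('scene','s5')
x=cv2.resize(a[140:250,20:200],None,fx=3.5,fy=3.5,interpolation=3); y=cv2.resize(b[160:260,290:470],None,fx=3.5,fy=3.5,interpolation=3)[:,:630]
cv2.imwrite('pics/c5.png',np.vstack([x[:300],y[:300]])[:,:,::-1])
E
python3 go.py .5645 .0275 .09 1.4
```

```text
before-turn off [0.0025 0.0014 0.0578] rows 1.4477599957417504 | after-turn off [0.0027 0.0014 0.0578] | rot [ 0.     -0.0044  0.0063] rows 0.06412394345654383 clock 30.15 F [0.2633 1.1793 0.6034] gap 0.08545523663298706
before-turn off [0.0019 0.0012 0.0582] rows 1.455213080955824 | after-turn off [0.0022 0.0012 0.0582] | rot [ 0.0007 -0.0043  0.0075] rows 0.0719982196344382 clock 30.25 F [ 0.2203 -0.6939  0.3814] gap 0.085766270599105
```

View pics/c5.png

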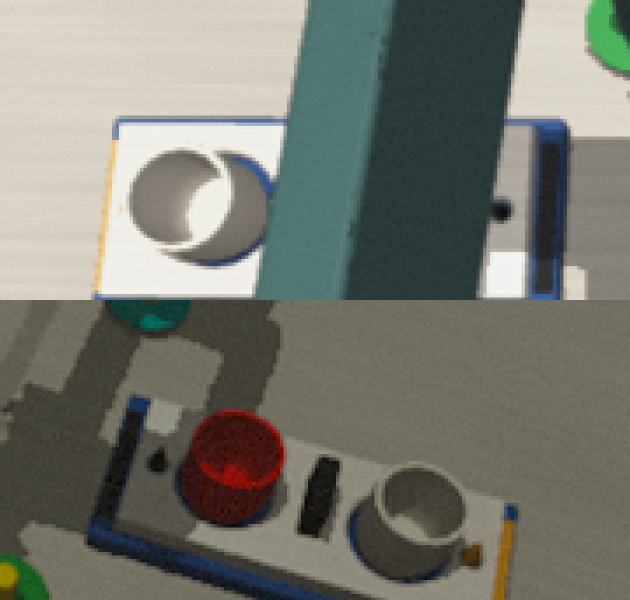

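Both pots stand upright in their cavities; white rim at about (181,200) in the top part and (419,504) in the scene part.

```bash
python3 - <<'E'
from h import *
print(ray('top',[71.9,197.1],.08),ray('scene',[409.7,218.3],.08))
r=[290+238/3.5,160+(451-300)/3.5]; print('red rim',ray('scene',r,.08))
a=cv2.imread('pics/s5_raw.png'); hsv=cv2.cvtColor(a,cv2.COLOR_BGR2HSV)
E
grep -n . /dev/null; python3 go.py .5645 .0275 .09 1.4
```

```text
[[0.53164005 0.33776362 0.08      ]] [[0.53857415 0.3399701  0.08      ]]
red rim [[0.54156453 0.22507017 0.08      ]]
before-turn off [0.0019 0.0012 0.0582] rows 1.455213080955824 | after-turn off [0.0022 0.0012 0.0582] | rot [ 0.0007 -0.0043  0.0075] rows 0.0719982196344382 clock 30.25 F [ 0.2203 -0.6939  0.3814] gap 0.085766270599105
```

Request:
jog_arm(offset=[[0.001,0.0005,0.014],[0.001,0.0005,0.016],[0,0,0.014],[0,0,0.008],[0,0,0],[0,0,0]], delta_rot=[[0,-0.002,0.003],[0,-0.002,0.003],[0,0,0],[0,0,0],[0,0,0],[0,0,0]])

```text
clock: 30.75
ee_pos: [0.5664, 0.0348, 0.0983]
tool_rot: [0.694, 0.72, 0.004, 0.003]
ft_force: [-0.3, 0.0, 0.4]
finger_gap: 0.0851
```

```bash
python3 go.py .5645 .0275 .018 1.4
```

```text
before-turn off [-0.0074 -0.0029  0.0803] rows 2.01661264311332 | after-turn off [-0.0073 -0.0021  0.0803] | rot [ 0.0087 -0.0015  0.0116] rows 0.12114734761638724 clock 30.75 F [-0.2625  0.0221  0.3841] gap 0.08513536270857953
```

Request:
jog_arm(offset=[[-0.004,-0.0015,0.014],[-0.002,-0.001,0.014],[-0.001,0,0.01],[0,0,0.004],[0,0,0]], delta_rot=[[0.005,-0.001,0.006],[0.003,0,0.004],[0,0,0],[0,0,0],[0,0,0]])

```text
clock: 31.17
ee_pos: [0.5655, 0.0278, 0.0545]
tool_rot: [0.698, 0.716, 0.001, 0.001]
ft_force: [-0.7, -0.1, 0.1]
finger_gap: 0.0853
```

```bash
python3 go.py .5645 .0275 .02 1.4
```

```text
before-turn off [-0.0002 -0.0012  0.0345] rows 0.8634541179894933 | after-turn off [-0.0002 -0.001   0.0345] | rot [ 0.004  -0.0001  0.0018] rows 0.036313331603082796 clock 31.1667 F [-0.7258 -0.063   0.0651] gap 0.08528173435092364
```

Request:
jog_arm(offset=[[0,-0.001,0.012],[0,0,0.011],[0,0,0.005],[0,0,0.001],[0,0,0]], delta_rot=[[0.003,0,0.002],[0.001,0,0],[0,0,0],[0,0,0],[0,0,0]])

```text
clock: 31.58
ee_pos: [0.5641, 0.0273, 0.0216]
tool_rot: [0.699, 0.715, -0.001, -0.001]
ft_force: [-0.9, -0.7, -0.4]
finger_gap: 0.0855
```

```bash
python3 go.py .5645 .0275 .02 1.4
```

```text
before-turn off [0.0002 0.0004 0.0016] rows 0.042236301117394896 | after-turn off [0.0002 0.0004 0.0016] | rot [-0.0018 -0.0003 -0.0014] rows 0.01874036998293989 clock 31.5833 F [-0.8966 -0.7238 -0.4319] gap 0.0855101493187535
```

Request:
jog_arm(offset=[[0,0,0],[0,0,0],[0,0,0],[0,0,0],[0,0,0],[0,0,0],[0,0,0],[0,0,0],[0,0,0]], delta_rot=[[0,0,0],[0,0,0],[0,0,0],[0,0,0],[0,0,0],[0,0,0],[0,0,0],[0,0,0],[0,0,0]], claw=255, newtons=50)

```text
clock: 32.33
ee_pos: [0.5655, 0.0274, 0.0234]
tool_rot: [0.699, 0.715, 0.001, 0.001]
ft_force: [-0.4, 0.6, -1.0]
finger_gap: 0.0161
```

Request:
jog_arm(offset=[[0,0,-0.015],[0,0,-0.03],[0,0,-0.04],[0,0,-0.04],[0,0,-0.025],[0,0,-0.005],[0,0,0]], delta_rot=[[0,0,0],[0,0,0],[0,0,0],[0,0,0],[0,0,0],[0,0,0],[0,0,0]])

```text
clock: 32.92
ee_pos: [0.5613, 0.0276, 0.1783]
tool_rot: [0.699, 0.715, -0.004, -0.005]
ft_force: [0.9, -0.2, -2.1]
finger_gap: 0.0161
```

```bash
python3 go.py .536 .340 .17 1.4
```

```text
before-turn off [ 0.3129 -0.0179  0.0089] rows 7.839436921218361 | after-turn off [ 0.313  -0.0177  0.0083] | rot [-0.0127 -0.0012 -0.0012] rows 0.10673313808452689 clock 32.9167 F [ 0.9103 -0.1676 -2.0577] gap 0.016140016044190898
```

Request:
jog_arm(offset=[[0.025,-0.0015,-0.001],[0.038,-0.002,0],[0.038,-0.002,0],[0.038,-0.002,0],[0.038,-0.002,0],[0.038,-0.002,0],[0.035,-0.002,0],[0.027,-0.002,0],[0.017,-0.001,0],[0.008,0,0],[0.003,0,0],[0,0,0]], delta_rot=[[-0.006,0,0],[-0.004,0,0],[0,0,0],[0,0,0],[0,0,0],[0,0,0],[0,0,0],[0,0,0],[0,0,0],[0,0,0],[0,0,0],[0,0,0]])

```text
clock: 33.92
ee_pos: [0.5267, 0.3396, 0.1444]
tool_rot: [0.701, 0.713, -0.022, -0.01]
ft_force: [0.4, -0.1, -2.0]
finger_gap: 0.0165
```

```bash
python3 go.py .536 .340 .12 1.4
```

```text
before-turn off [0.0007 0.0104 0.024 ] rows 0.6536599264634465 | after-turn off [0.0002 0.0093 0.0244] | rot [-0.0449  0.0164 -0.0071] rows 0.4026460470653026 clock 33.9167 F [ 0.3668 -0.1049 -1.9737] gap 0.016543816012094186
```

Request:
jog_arm(offset=[[0,0.003,0],[0,0.003,0.004],[0,0.001,0.006],[0,0,0.003],[0,0,0],[0,0,0]], delta_rot=[[-0.02,0.008,-0.004],[-0.015,0.006,-0.003],[-0.008,0.002,0],[-0.001,0,0],[0,0,0],[0,0,0]])

```text
clock: 34.42
ee_pos: [0.535, 0.3319, 0.1275]
tool_rot: [0.701, 0.713, -0.001, 0.001]
ft_force: [0.1, 1.1, -1.3]
finger_gap: 0.0162
```

```bash
python3 go.py .536 .340 .115 1.4
```

```text
before-turn off [0.0082 0.0011 0.0125] rows 0.37377037391320034 | after-turn off [0.0081 0.0012 0.0125] | rot [-0.0001  0.004  -0.0077] rows 0.07192458541313396 clock 34.4167 F [ 0.0701  1.1035 -1.3471] gap 0.016240939552547407
```

Request:
jog_arm(offset=[[0.004,0.0005,0.003],[0.003,0.0005,0.003],[0.001,0,0.002],[0,0,0],[0,0,0]], delta_rot=[[0,0.002,-0.004],[0,0.001,-0.003],[0,0,0],[0,0,0],[0,0,0]])

```text
clock: 34.83
ee_pos: [0.5369, 0.3401, 0.1197]
tool_rot: [0.699, 0.715, 0.001, 0.0]
ft_force: [0.3, -0.4, -1.0]
finger_gap: 0.0165
```

```bash
python3 go.py .536 .340 .103 1.4;  python3 - <<'E'
from h import *
a=snap('top','t6'); b=snap('scene','s6')
x=cv2.resize(a[140:250,20:200],None,fx=3.5,fy=3.5,interpolation=3); y=cv2.resize(b[140:240,310:490],None,fx=3.5,fy=3.5,interpolation=3)
cv2.imwrite('pics/c6.png',np.vstack([x[:300],y[:300]])[:,:,::-1])
E
```

```text
before-turn off [-0.0001 -0.0009  0.0167] rows 0.4186006394092884 | after-turn off [-0.0001 -0.0009  0.0167] | rot [ 0.0016 -0.0002 -0.0013] rows 0.016816289878355567 clock 34.8333 F [ 0.2723 -0.442  -1.0231] gap 0.01648980149293297
```

View pics/c6.png

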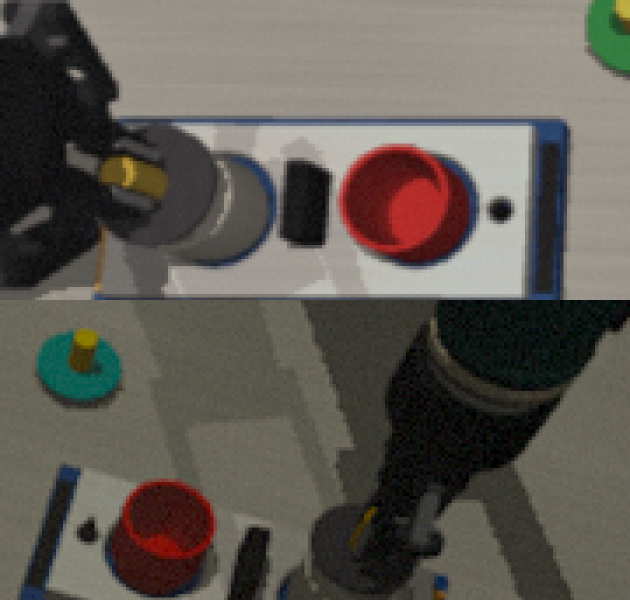

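Cap held level over the white pot; the disc is at about (154,184) in the top part and (363,548) in the scene part, with the red pot upright in its cavity.

```bash
python3 - <<'E'
from h import *
print(ray('top',[64,192.6],.11),ray('scene',[413.7,210.9],.11))
E
python3 go.py .536 .340 .103 1.4
```

```text
[[0.53449067 0.33683893 0.11      ]] [[0.53770563 0.33859965 0.11      ]]
before-turn off [-0.0001 -0.0008  0.0168] rows 0.4193867414177199 | after-turn off [-0.0001 -0.0008  0.0168] | rot [ 0.0015 -0.0002 -0.0013] rows 0.016489275077213858 clock 34.9333 F [ 0.6194  0.8836 -1.0545] gap 0.015976126032867705
```

Request:
jog_arm(offset=[[0,-0.0008,0.007],[0,0,0.007],[0,0,0.004],[0,0,0]], delta_rot=[[0.0015,0,-0.001],[0,0,0],[0,0,0],[0,0,0]])

```text
clock: 35.27
ee_pos: [0.5361, 0.3403, 0.1004]
tool_rot: [0.698, 0.716, 0.0, 0.0]
ft_force: [0.1, 1.1, -1.6]
finger_gap: 0.016
```

```bash
python3 go.py .536 .340 .0934 1.4
```

```text
before-turn off [-0.0003 -0.0001  0.007 ] rows 0.17506732888400978 | after-turn off [-0.0003 -0.0001  0.007 ] | rot [ 0.0007 -0.0005  0.0002] rows 0.006881892778689713 clock 35.2667 F [ 0.1017  1.1149 -1.5723] gap 0.016014526107804718
```

Request:
jog_arm(offset=[[0,0,0.004],[0,0,0.003],[0,0,0]], delta_rot=[[0,0,0],[0,0,0],[0,0,0]])

```text
clock: 35.52
ee_pos: [0.5361, 0.3403, 0.0935]
tool_rot: [0.698, 0.716, 0.0, 0.0]
ft_force: [-0.4, -0.1, 0.6]
finger_gap: 0.0161
```

Request:
jog_arm(offset=[[0,0,0.003],[0,0,0.002]], delta_rot=[[0,0,0],[0,0,0]])

```text
clock: 35.68
ee_pos: [0.5365, 0.3405, 0.0934]
tool_rot: [0.698, 0.716, 0.002, 0.0]
ft_force: [-2.4, -1.0, 4.2]
finger_gap: 0.0162
```

Request:
jog_arm(offset=[[0,0,0],[0,0,0]], delta_rot=[[0,0,0],[0,0,0]])

```text
clock: 35.85
ee_pos: [0.5369, 0.3407, 0.0944]
tool_rot: [0.698, 0.716, 0.003, 0.001]
ft_force: [-0.5, 0.6, -2.2]
finger_gap: 0.0164
```

Request:
jog_arm(offset=[[0,0,0],[0,0,0],[0,0,0],[0,0,0],[0,0,0],[0,0,0],[0,0,0]], delta_rot=[[0,0,0],[0,0,0],[0,0,0],[0,0,0],[0,0,0],[0,0,0],[0,0,0]], claw=0)

```text
clock: 36.43
ee_pos: [0.5376, 0.3409, 0.0937]
tool_rot: [0.698, 0.716, 0.003, 0.001]
ft_force: [0.4, 0.3, -0.3]
finger_gap: 0.0853
```

Request:
jog_arm(offset=[[0,0,-0.01],[0,0,-0.03],[0,0,-0.04],[0,0,-0.03],[0,0,-0.01],[-0.02,0,0],[-0.035,-0.02,0],[-0.035,-0.02,0],[-0.035,-0.02,0],[-0.03,-0.01,0],[-0.015,0,0],[0,0,0]], delta_rot=[[0,0,0],[0,0,0],[0,0,0],[0,0,0],[0,0,0],[0,0,0],[0,0,0],[0,0,0],[0,0,0],[0,0,0],[0,0,0],[0,0,0]])

```text
clock: 37.43
ee_pos: [0.4672, 0.1636, 0.2172]
tool_rot: [0.697, 0.717, 0.002, 0.001]
ft_force: [-1.0, 0.1, 0.3]
finger_gap: 0.0854
```

Run:
```python
from h import *
a=snap('top','t7'); b=snap('scene','s7')
x=cv2.resize(a[140:250,20:200],None,fx=3.5,fy=3.5,interpolation=3); y=cv2.resize(b[160:260,290:470],None,fx=3.5,fy=3.5,interpolation=3)
cv2.imwrite('pics/c7.png',np.vstack([x[:300],y[:300]])[:,:,::-1])
```

```text
(no output)
```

View pics/c7.png

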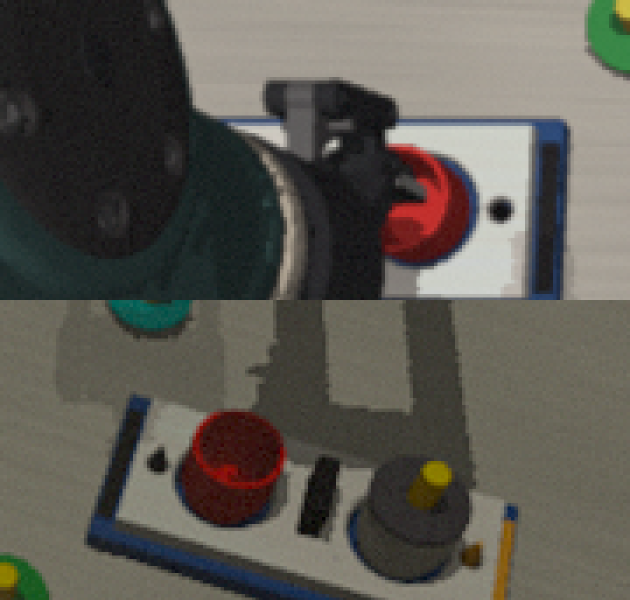

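View pics/s7.png

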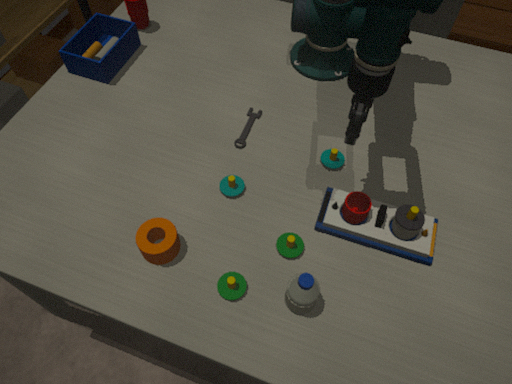

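The cap's disc lies level on the white pot (~(413,505), knob (432,480)). The red pot, frame and bystanders are in place, and the gripper is clear.

Request:
jog_arm(offset=[[0,0,-0.005],[0,0,0],[0,0,0],[0,0,0]], delta_rot=[[0,0,0],[0,0,0],[0,0,0],[0,0,0]])

```text
clock: 37.87
ee_pos: [0.4684, 0.1695, 0.2222]
tool_rot: [0.695, 0.719, 0.003, -0.0]
ft_force: [0.5, -0.5, 0.6]
finger_gap: 0.0855
```

```bash
python3 -c "
from bench import *
print(get_obs()['qd'].round(3)); print(sign_off())"
```

```text
[ 0.016  0.015 -0.008  0.003 -0.     0.003]
the job is handed in; nothing more can be done
None
```

The carriage is set up in the order asked and the job was handed in at about 38 s of the 128 s allowed.

- **Frame:** it lies flat on the carriage with both pins up through its holes.
- **Pots:** the white pot stands in the brass-pin cavity and the red pot in the diamond-pin cavity. Each was pressed down until it met the carriage at the expected height (largest wrist reading about 25 N).
- **Cap:** the dark cap was seated last on the white pot, contacting at 93.4 mm as predicted, and then released.

The last pictures show the disc level on the white pot, both pots upright, and the bottle, reel and wrench where they were. The gripper is open and clear.

Two readings were slightly off:
- **Cameras:** the top and scene views differed by up to about 7 mm on the white pot's rim and about 3 mm on the held cap. I averaged them and used the arm's own pose as well, and the cap still fitted cleanly.
- **Last top picture:** the arm hid the cap, so its final check rests on the scene view and the contact height.

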